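Weigh in a quartz chip batch

TASK

Weigh the measured-out quartz chips into the jar: switch the balance on with its green key, then zero it with its blue key, and only then tip the chips from the scoops through the funnel so that all of them lie in the jar. Then press the orange key to print the weight and, last, the green key again to switch the balance off. Press the keys one at a time and never the white one, lay all three scoops, once empty, flat on the floor of the blue wash-up tray, and leave the jar, the vials and the mortar where they stand.

Things in the scene. Friction and masses are not known exactly. Their poses are not given: they have to be found in the camera images.
- balance: white precision balance, fixed on the bench, 300 mm (own x) by 210 mm (own y), casing top 40 mm high. Origin: centre of its underside; own +x to its back, key side to the robot (turned up to 0.15 rad). Round pan 136 mm across, top 54 mm high, at own (50, 0) mm, carries the jar. Black display 46 mm high at own x = -62. The keys stand in a row at own x = -115 mm, tops 49.5 mm high
- key_power (a joint): travel in m of the green power key, a square spring key 24 x 24 mm, centred at the balance's own (-115, +63) mm, top 49.5 mm above the bench; keys are 42 mm apart. 0 up, 0.005 fully down (1.5 N starts it, 5 N takes it fully down); pressed beyond 0.0035; springs back
- key_tare (a joint): travel in m of the blue tare key, a square spring key 24 x 24 mm, centred at the balance's own (-115, +21) mm, top 49.5 mm above the bench; keys are 42 mm apart. 0 up, 0.005 fully down (1.5 N starts it, 5 N takes it fully down); pressed beyond 0.0035; springs back
- key_mode (a joint): travel in m of the white mode key, a square spring key 24 x 24 mm, centred at the balance's own (-115, -21) mm, top 49.5 mm above the bench; keys are 42 mm apart. 0 up, 0.005 fully down (1.5 N starts it, 5 N takes it fully down); pressed beyond 0.0035; springs back. Not to be pressed
- key_print (a joint): travel in m of the orange print key, a square spring key 24 x 24 mm, centred at the balance's own (-115, -63) mm, top 49.5 mm above the bench; keys are 42 mm apart. 0 up, 0.005 fully down (1.5 N starts it, 5 N takes it fully down); pressed beyond 0.0035; springs back
- funnel_mouth (a point): centre of the fixed steel funnel's rim plane, 209 mm above the bench, over the jar; axes as the balance. Mouth 110 mm inside (116 outside) diameter, 8 mm collar, cone 43 mm high to a stem 44 mm inside, 25 mm long, ending 6 mm inside the jar. Held by an arm at 179 mm height from a 12 mm rod, 298 mm high, at (125, 105) mm from the funnel's axis in these axes; rod's foot 110 x 170 x 10 mm
- jar: glass jar standing loose on the balance pan under the funnel, 64 mm outside and 56 mm inside diameter, 85 mm high, floor 6 mm thick, open at the top; not to be moved. Origin: centre of its underside
- tray: blue wash-up tray, fixed, 290 mm (own x) by 190 mm (own y) by 35 mm high, walls and floor 4 mm thick, open at the top. Origin: centre of its underside on the bench
- scoopA_grip (a point): centre of the handle of steel scoop A, 140 g, holding 0 to 3 green chips. Black handle 62 mm long (own x), 18 wide, 14 thick, centre 24 mm above the scoop's underside. Own x points out along the handle, z up. Pan floor 2.5 mm thick, pan 58 mm wide, walls 28 high, from x = -30 mm; flat floor to x = -92, then a ramp up 6 mm, narrowing to the open spout, 47 mm wide, lip at x = -127, z = -15 mm
- scoopB_grip (a point): centre of the handle of steel scoop B, 140 g, holding 0 to 3 blue chips. Black handle 62 mm long (own x), 18 wide, 14 thick, centre 24 mm above the scoop's underside. Own x points out along the handle, z up. Pan floor 2.5 mm thick, pan 58 mm wide, walls 28 high, from x = -30 mm; flat floor to x = -92, then a ramp up 6 mm, narrowing to the open spout, 47 mm wide, lip at x = -127, z = -15 mm
- scoopC_grip (a point): centre of the handle of steel scoop C, 140 g, holding 0 to 3 amber chips. Black handle 62 mm long (own x), 18 wide, 14 thick, centre 24 mm above the scoop's underside. Own x points out along the handle, z up. Pan floor 2.5 mm thick, pan 58 mm wide, walls 28 high, from x = -30 mm; flat floor to x = -92, then a ramp up 6 mm, narrowing to the open spout, 47 mm wide, lip at x = -127, z = -15 mm
- chipA1_mid (a point): centre of a quartz chip (green), a loose seven-sided chunk about 18 x 16 x 14 mm, 12 g, lying in scoop A at the start (may be absent); rolls and turns freely
- chipA2_mid (a point): centre of a quartz chip (green), a loose seven-sided chunk about 18 x 16 x 14 mm, 12 g, lying in scoop A at the start (may be absent); rolls and turns freely
- chipA3_mid (a point): centre of a quartz chip (green), a loose seven-sided chunk about 18 x 16 x 14 mm, 12 g, lying in scoop A at the start (may be absent); rolls and turns freely
- chipB1_mid (a point): centre of a quartz chip (blue), a loose seven-sided chunk about 18 x 16 x 14 mm, 12 g, lying in scoop B at the start (may be absent); rolls and turns freely
- chipB2_mid (a point): centre of a quartz chip (blue), a loose seven-sided chunk about 18 x 16 x 14 mm, 12 g, lying in scoop B at the start (may be absent); rolls and turns freely
- chipB3_mid (a point): centre of a quartz chip (blue), a loose seven-sided chunk about 18 x 16 x 14 mm, 12 g, lying in scoop B at the start (may be absent); rolls and turns freely
- chipC1_mid (a point): centre of a quartz chip (amber), a loose seven-sided chunk about 18 x 16 x 14 mm, 12 g, lying in scoop C at the start (may be absent); rolls and turns freely
- chipC2_mid (a point): centre of a quartz chip (amber), a loose seven-sided chunk about 18 x 16 x 14 mm, 12 g, lying in scoop C at the start (may be absent); rolls and turns freely
- chipC3_mid (a point): centre of a quartz chip (amber), a loose seven-sided chunk about 18 x 16 x 14 mm, 12 g, lying in scoop C at the start (may be absent); rolls and turns freely
- vialA: violet capped sample vial, 37 mm across, 62 mm high, standing loose; bystander. Origin: centre of its underside
- vialB: red capped vial, as above; bystander
- vialC: light blue capped vial, as above; bystander
- mortar: white porcelain mortar with its pestle, 114 mm across, 52 mm high (pestle to 85 mm), loose; bystander. Origin: centre of its underside

How it is judged:
By the outcome, as a careful person would: the job done as asked, in the order asked, and still so for the second after the job is handed in, with the robot touching nothing.
Of chipA1, chipA2, chipA3, chipB1, chipB2, chipB3, chipC1, chipC2, chipC3 only 4 to 8 are there at a start; the rules pass over those that are not, and their reading is None.
At some moment in a run one of scoopA, scoopB, scoopC may be knocked a few centimetres aside while the robot is not near it.
It also fails if it takes over 200 s, if anything falls off the work surface, if the arm or the gripper's body presses on something with over 40 N, if the wrist force passes 120 N, or if a joint passes its speed limit or range.

ROBOT

A 7-joint arm with a two-finger parallel gripper is mounted at the origin on the work surface. World frame = base frame: x ahead of the robot, y to its left, z up, the work surface at z = 0. Lengths are in mm, angles in degrees, forces in N, time in s.
With the tool pointing down it reaches from about 400 to 875 mm from the base axis. Payload 4.4 kg.
Tool frame: the origin (TCP) lies midway between the tips of the shut fingers; the grasp point (between the pads) lies 19 mm behind it; z points along the fingers, y is the line along which they close (so a half turn about z gives the same grasp; the last joint's range is limited). The gripper opens to 85 mm and grips with 20 to 120 N. Pads are 22 mm wide; open, the fingers measure 114 mm over their backs; the gripper's body (76 mm by 85 mm) begins 54 mm behind the grasp point. The pads swing forward as they close: fully open they stand 13 mm farther back than shut.
Start: joints at [69.053, 36.005, 2.206, 86.941, -1.547, 57.084, -1.146], TCP at [191.992, -621.013, 231.313] pointing down, gripper open.
Joint ranges: [-175.42, 175.42], [-21.48, 121.26], [-71.46, 75.88], [10.55, 141.38], [-63.04, 243.04], [13.31, 113.54], [-168.57, 168.57]. Speed limits (degrees/s): [147.25, 147.25, 180, 180, 180, 180, 180].

INTERFACE

Orientations are given as a 3x3 rotation matrix whose columns are the frame's x, y, z axes.
In Python, from rig import get_state, camera, hand_in, outline_of gives the robot as it stands.
- The arm moves only by the tool drive_tool, never from a script. Its argument "plan" is one flat list of numbers, 7 for each row, row after row: the turn, a rotation vector about the tool's x, y, z in rad, then the shift along the tool's x, y, z in mm, then the opening, from 0 (shut) to 1 (fully open). A call has 1 to 8 rows; each row shifts and turns the commanded pose from where the row before left it, along the tool's axes as they then stand; what a row does not reach is not made up. A row lasts 1/10 s, in which the tool goes at most 50 mm and 8.59 degrees, less where a joint would pass 70% of its speed; a pose out of reach is approached as far as the arm can. A call with a gripper value outside its range is refused whole. The fingers move at their own pace and stop on an object; the grip force is fixed at half the most. Time passes only in rows, so rows that do not move let the fingers close. It gives the time, the measured TCP pose, the force, the opening and the grip force at its end, in the units of the state.
- get_state(): the state, without advancing time (a new reading comes with each control period).
- camera(name): name is "scene" or "side" or "wrist"; returns a dict with "frame" (400x640x3 uint8, red, green, blue), "range_z" (400x640 float32, mm along the optical axis (not along the pixel's ray), 0 where there is no reading), "vertical_fov" (degrees; the focal length in pixels is half the picture's height over the tangent of half this angle, whatever the lens; pixels are square), "cx", "cy" (the principal point, pixels), "k1" (the pictures are not rectified: a ray, as slopes to the right and down, at radius r is drawn at 1 + k1 r^2 times it, then the intrinsics apply), "rvec" (rotation vector, rad) and "tvec" (3), from world to camera coordinates, as OpenCV has them. Camera axes: x right, y down, z forward; pixel columns grow to the right and rows downward; lengths in mm; the calibration is good to about 2 mm. A picture is of the moment at which its call begins.
- hand_in(): hands the job in; it is judged then, once.
Trained networks look in a picture, given as the dict that the camera call returned (one of the last four; its "shot" number tells which), for a name from the list of things; names that differ only in an ending like _2 or _b are one class to them, and where a whole thing is asked for, a point or a joint stands for the part that bears it (a point fixed in the world has none). Each returns a list of dicts, best first, with "conf" (0 to 1); they miss things now and then, are a little off and sometimes report something else, mostly with a low value. They report only what shows in the picture. A call takes as long as a camera call.
- outline_of(picture, thing): "pixels" (400x640 bool, what is visible of it) and "xy" ([column, row] in pixels, amid what is visible of it).
The state is a dict: "clock": time; "joints": joint angles; "qd": joint speeds; "joint_efforts": joint torques, N m; "eef_pos": TCP position; "ee_rot": TCP orientation; "wrist_force": force on the tool from outside, world axes, zero at the start; "wrist_torque": the same for the moment, N m; "opening": finger opening in mm; "grasp_force": force on a finger pad.
Only numpy, scipy, OpenCV 4.12 (cv2) and the standard library are available. Lean on these libraries where they do the work, as an engineer would, in place of code of your own. Each camera call takes 0.05 s, during which the arm holds its last target. There are 200 camera calls.

## Working session

There is one attempt and no reset: what is moved stays moved. The work goes in short steps, Python scripts to look and compute and a tool call to move; the robot and the scene stay as the last step left them, time stands still between calls to the robot, and variables do not carry over. Pictures are saved under pics/ and viewed, at most 14 in all, crops included, and the job is handed in when it is done.

Besides the shell and the picture viewer there is one more tool, called as name(argument=value, ...) on one line, values as JSON. drive_tool: Moves the arm, as the interface text tells. Its arguments: {"type":"object","properties":{"plan":{"type":"array","items":{"type":"number"}}},"required":["plan"]}

```bash
ls; mkdir -p pics
cat > h.py <<'E'
import numpy as np, cv2
from rig import get_state, camera, hand_in, outline_of
def cal(p):
    f=200/np.tan(np.radians(p["vertical_fov"])/2); R=cv2.Rodrigues(np.array(p["rvec"],float))[0]
    return f,R,np.array(p["tvec"],float).ravel()
def world(p,mask=None):
    """world points for pixels in mask (or all -> HxWx3)"""
    f,R,t=cal(p); v,u=np.mgrid[0:400,0:640]; 
    xd=(u-p["cx"])/f; yd=(v-p["cy"])/f; x,y=xd.copy(),yd.copy()
    for _ in range(8):
        s=1+p["k1"]*(x*x+y*y); x,y=xd/s,yd/s
    z=p["range_z"]; P=np.stack([x*z,y*z,z],-1); W=(P-t)@R
    W[z<=0]=np.nan
    return W if mask is None else W[mask]
def save(p,n): cv2.imwrite(f"pics/{n}.png",p["frame"][:,:,::-1])
E
python3 - <<'E'
from h import *
for c in ("scene","side"):
    p=camera(c); save(p,c+"0"); W=world(p); np.save(c+"W.npy",W)
    f,R,t=cal(p); print(c,"cam at",(-R.T@t).round())
    for n in ["balance","jar","tray","scoopA_grip","scoopB_grip","scoopC_grip","vialA","vialB","vialC","mortar","key_power","key_print"]:
        for o in outline_of(p,n)[:2]:
            w=W[o["pixels"]]; w=w[~np.isnan(w[:,0])]
            if len(w): print(n,round(o["conf"],2),np.array(o["xy"]).round(),len(w),"med",np.median(w,0).round(),"lo",np.percentile(w,3,0).round(),"hi",np.percentile(w,97,0).round())
s=get_state(); print(s)
E
```

```text
pics
scene cam at [1428. -216.  710.]
balance 0.72 [373. 250.] 11380 med [707.  44.  40.] lo [484. -75.   7.] hi [861. 157. 208.]
jar 0.93 [352. 227.] 829 med [665.  10.  99.] lo [629. -11.  54.] hi [672.  44. 139.]
tray 0.86 [446. 202.] 4373 med [494. 351.   6.] lo [338. 238.   2.] hi [631. 433.  35.]
scoopA_grip 0.9 [264. 236.] 684 med [ 537. -188.    8.] lo [ 460. -221.    1.] hi [ 597. -162.   32.]
scoopA_grip 0.26 [450. 199.] 4294 med [493. 352.   6.] lo [338. 239.   2.] hi [631. 433.  35.]
scoopB_grip 0.98 [210. 245.] 827 med [ 541. -319.    8.] lo [ 470. -349.    0.] hi [ 605. -292.   32.]
scoopC_grip 0.29 [370. 249.] 11162 med [706.  43.  40.] lo [484. -75.   8.] hi [861. 156. 208.]
scoopC_grip 0.25 [446. 201.] 4427 med [494. 349.   6.] lo [337. 237.   2.] hi [631. 433.  35.]
vialA 0.85 [192. 275.] 432 med [ 689. -358.   45.] lo [ 666. -374.    7.] hi [ 694. -343.   64.]
vialC 0.84 [467. 250.] 414 med [730. 279.  42.] lo [699. 268.   1.] hi [738. 299.  63.]
mortar 0.79 [277. 274.] 1245 med [ 706. -177.   40.] lo [ 682. -235.   11.] hi [ 782. -138.   75.]
mortar 0.54 [350. 227
[... 1936 characters left out ...]
, 'qd': array([-0.01074328, -0.05639722,  0.00689299, -0.02432488,  0.11649074,
       -0.06681445, -0.02232617]), 'joint_efforts': array([ 5.10708323e-04, -5.63268650e+01,  1.22588966e+00, -1.93778729e+01,
        1.10367741e-02,  1.82599379e-03,  1.39770034e-05]), 'eef_pos': array([ 191.9806941 , -621.02571707,  231.31628053]), 'ee_rot': array([[ 9.55416193e-01,  2.95262417e-01,  4.58916405e-05],
       [ 2.95262417e-01, -9.55416195e-01,  1.82559014e-05],
       [ 4.92358981e-05, -3.89190708e-06, -9.99999999e-01]]), 'wrist_force': array([ 0.40371198,  0.83946306, -0.7406656 ]), 'wrist_torque': array([-0.00715474, -0.05721437, -0.00838609]), 'grasp_force': 0.0, 'opening': 85.21522876634486}
```

View pics/scene0.png

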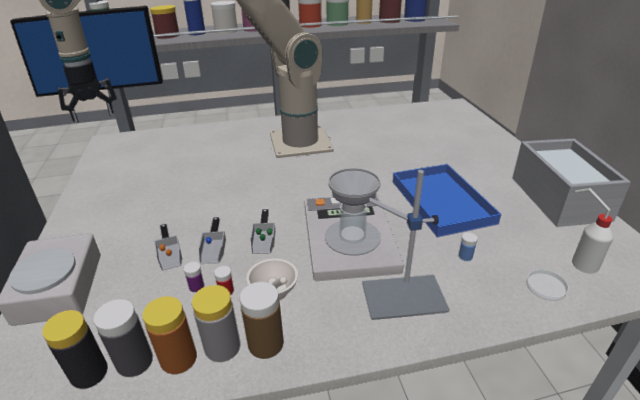

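View pics/side0.png

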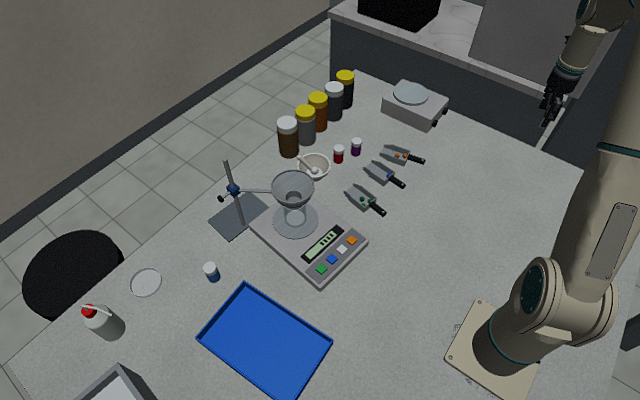

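The scene view shows scoops C (168,250), B (213,243) and A (263,235), with their handles towards the robot. The side view shows the keys: green (321,268), blue (332,259), white (342,250) and orange (351,240). The tray is at (264,344).

```bash
cat >> h.py <<'E'
def colmask(fr,name):
    hsv=cv2.cvtColor(fr,cv2.COLOR_RGB2HSV); h,s,v=[hsv[...,i].astype(int) for i in range(3)]
    if name=="green": return (h>45)&(h<85)&(s>110)&(v>50)
    if name=="blue": return (h>95)&(h<125)&(s>110)&(v>60)
    if name=="orange": return (h>5)&(h<22)&(s>140)&(v>110)
    if name=="dark": return (v<60)
def scoop(p,W,n):
    o=outline_of(p,n)[0]; m=o["pixels"]; k=cv2.dilate(m.astype(np.uint8),np.ones((3,3)))>0
    d=k&colmask(p["frame"],"dark")&(W[...,2]>24)&(W[...,2]<36)
    w=W[d]; w=w[~np.isnan(w[:,0])]; a=W[m]; a=a[~np.isnan(a[:,0])]
    hc=w.mean(0); pan=a[(a[:,0]>hc[0]+45)]
    c,vec=cv2.PCACompute(w[:,:2].astype(np.float32),None)
    ax=hc[:2]-pan[:,:2].mean(0); ax/=np.hypot(*ax)
    v=vec[0]*np.sign(vec[0]@ax)
    e=(w[:,:2]-hc[:2])@ax
    print(n,round(o["conf"],2),len(w),"handle",hc.round(1),"ax_pan",np.degrees(np.arctan2(ax[1],ax[0])).round(1),"pca",np.degrees(np.arctan2(v[1],v[0])).round(1),"ext",e.min().round(),e.max().round(),"mid",(hc[:2]+ax*(e.min()+e.max())/2).round(1))
E
python3 - <<'E'
from h import *
for c in ("side","scene"):
    p=camera(c); W=world(p); z=W[...,2]
    K=[]
    for col,box in (("green",(300,250,335,285)),("blue",(320,248,345,270)),("orange",(340,228,365,252))):
        b=np.zeros((400,640),bool); 
        if c=="side":
            b[box[1]:box[3],box[0]:box[2]]=1
            w=W[b&colmask(p["frame"],col)&(z>47)&(z<53)]; print(col,len(w),w.mean(0).round(1), ((w.max(0)+w.min(0))/2).round(1)); K.append(w.mean(0)[:2])
    if c=="side":
        d=K[0]-K[2]; yaw=np.arctan2(d[1],d[0])-np.pi/2; print("yaw",np.degrees(yaw),"len",np.hypot(*d))
        R=np.array([[np.cos(yaw),-np.sin(yaw)],[np.sin(yaw),np.cos(yaw)]])
        o=(K[0]+K[2])/2-R@[-115,0]; print("bal",o,"pan",o+R@[50,0])
    m=(abs(z-209)<2.5)&(abs(W[...,0]-635)<90)&(abs(W[...,1]-25)<90); w=W[m][:,:2].astype(np.float32)
    print("funnel",len(w),cv2.minEnclosingCircle(w))
    m=outline_of(p,"tray")[0]["pixels"]&(z>31)&(z<38); print("tray",cv2.minAreaRect(W[m][:,:2].astype(np.float32)))
    for n in "ABC":
        try: scoop(p,W,f"scoop{n}_grip")
        except Exception as e: print(n,e)
E
```

```text
green 58 [480.6 100.9  49.7] [480.4 100.1  49.9]
blue 50 [476.9  59.2  49.9] [476.2  59.3  49.9]
orange 54 [467.4 -23.7  50. ] [468.  -23.2  50.1]
yaw -6.041196866540573 len 125.28320541676628
bal [588.32218219  26.51968067] pan [638.0445062   21.25750476]
funnel 149 ((638.4796752929688, 19.777084350585938), 59.123111724853516)
tray ((481.37335205078125, 334.79656982421875), (291.9281921386719, 192.0532684326172), 3.7901556491851807)
scoopA_grip 0.73 109 handle [ 477.4 -178.2   30. ] ax_pan 166.6 pca 160.1 ext -92.0 33.0 mid [ 506.1 -185. ]
scoopB_grip 0.71 97 handle [ 491.2 -308.8   29.9] ax_pan 168.4 pca 177.2 ext -102.0 40.0 mid [ 521.5 -315. ]
scoopC_grip 0.82 71 handle [ 481.5 -438.6   29.9] ax_pan -175.8 pca -175.3 ext -82.0 32.0 mid [ 506.2 -436.7]
funnel 203 ((639.4904174804688, 20.710071563720703), 59.360347747802734)
tray ((483.356201171875, 335.5387268066406), (296.84490966796875, 195.18115234375), 3.8441052436828613)
scoopA_grip 0.86 63 handle [ 480.3 -179.5   31.3] ax_pan 170.2 pca 166.5 ext -25.0 29.0 mid [ 478.3 -179.2]
scoopB_grip 0.84 69 handle [ 486.4 -310.1   30.2] ax_pan 171.3 pca 170.4 ext -25.0 28.0 mid [ 484.8 -309.8]
scoopC_grip 0.72 62 handle [ 484.7 -441.2   30.4] ax_pan -170.7 pca -169.5 ext -26.0 30.0 mid [ 482.6 -441.5]
```

```bash
cat > plan.py <<'E'
"""plan.py x y z heading tilt opening [x y z ...]: rows to go from the present pose, through each waypoint"""
import sys
from h import *
from scipy.spatial.transform import Rotation as Ro
def pose(h,t): return Ro.from_euler("z",h,degrees=True)*Ro.from_euler("y",-t,degrees=True)*Ro.from_matrix(np.diag([1.,-1,-1]))
def show(s):
    z=s["ee_rot"][:,2]; x=s["ee_rot"][:,0]
    print("t",round(s["clock"],1),"pos",s["eef_pos"].round(1),"head",np.degrees(np.arctan2(x[1],x[0])).round(1),"tilt",np.degrees(np.arctan2(z@[x[0],x[1],0]/np.hypot(x[0],x[1]),-z[2])).round(1),"open",round(s["opening"],1),"F",s["wrist_force"].round(1),"grip",round(s["grasp_force"],1),"j",s["joints"].round())
if __name__=="__main__":
    s=get_state(); show(s); p=s["eef_pos"]; R=Ro.from_matrix(s["ee_rot"])
    a=list(map(float,sys.argv[1:])); step=float(__import__("os").environ.get("STEP","42"))
    for i in range(0,len(a),6):
        q=np.array(a[i:i+3]); Q=pose(a[i+3],a[i+4]); rv=(R.inv()*Q).as_rotvec()
        n=max(1,int(np.ceil(np.linalg.norm(q-p)/step)),int(np.ceil(np.linalg.norm(rv)/.14)))
        print("wp",a[i:i+6],"rows",n); last=None
        P=p
        for k in range(n):
            d=(R*Ro.from_rotvec(rv*k/n)).inv().apply((q-p)/n)
            print("  ",", ".join(f"{v:g}" for v in [*np.round(rv/n,3)+0,*np.round(d,1)+0,a[i+5]])+",")
        p,R=q,Q
E
python3 plan.py 480 -250 200 0 0 0  480 101 120 -6 0 0
```

```text
t 1.8 pos [ 192.  -621.   231.3] head 17.2 tilt 0.0 open 85.4 F [ 0.1  0.1 -0.6] grip 0.0 j [69. 36.  2. 87. -2. 57. -1.]
wp [480.0, -250.0, 200.0, 0.0, 0.0, 0.0] rows 12
   0, 0, 0.025, 32.1, -22.5, 2.6, 0,
   0, 0, 0.025, 31.5, -23.2, 2.6, 0,
   0, 0, 0.025, 30.9, -24, 2.6, 0,
   0, 0, 0.025, 30.3, -24.8, 2.6, 0,
   0, 0, 0.025, 29.7, -25.5, 2.6, 0,
   0, 0, 0.025, 29, -26.3, 2.6, 0,
   0, 0, 0.025, 28.3, -27, 2.6, 0,
   0, 0, 0.025, 27.7, -27.7, 2.6, 0,
   0, 0, 0.025, 27, -28.4, 2.6, 0,
   0, 0, 0.025, 26.2, -29, 2.6, 0,
   0, 0, 0.025, 25.5, -29.7, 2.6, 0,
   0, 0, 0.025, 24.8, -30.3, 2.6, 0,
wp [480.0, 101.0, 120.0, -6.0, 0.0, 0.0] rows 9
   0, 0, 0.012, 0, -39, 8.9, 0,
   0, 0, 0.012, -0.5, -39, 8.9, 0,
   0, 0, 0.012, -0.9, -39, 8.9, 0,
   0, 0, 0.012, -1.4, -39, 8.9, 0,
   0, 0, 0.012, -1.8, -39, 8.9, 0,
   0, 0, 0.012, -2.3, -38.9, 8.9, 0,
   0, 0, 0.012, -2.7, -38.9, 8.9, 0,
   0, 0, 0.012, -3.2, -38.9, 8.9, 0,
   0, 0, 0.012, -3.6, -38.8, 8.9, 0,
```

drive_tool(plan=[0, 0, 0.025, 32, -22.5, 2.6, 0, 0, 0, 0.025, 31.5, -23, 2.6, 0, 0, 0, 0.025, 31, -24, 2.6, 0, 0, 0, 0.025, 30, -25, 2.6, 0, 0, 0, 0.025, 30, -25.5, 2.6, 0, 0, 0, 0.025, 29, -26, 2.6, 0, 0, 0, 0.025, 28, -27, 2.6, 0, 0, 0, 0.025, 28, -28, 2.6, 0])

```text
clock: 2.6
eef_pos: [385.0, -372.5, 210.7]
ee_rot: [[0.995, 0.098, 0.001], [0.098, -0.995, -0.0], [0.0, 0.0, -1.0]]
wrist_force: [0.6, -0.1, 0.8]
opening: 0.1
grasp_force: 0.0
```

drive_tool(plan=[0, 0, 0.025, 27, -28, 2.6, 0, 0, 0, 0.025, 26, -29, 2.6, 0, 0, 0, 0.025, 25.5, -30, 2.6, 0, 0, 0, 0.025, 25, -30, 2.6, 0, 0, 0, 0, 0, 0, 0, 0])

```text
clock: 3.1
eef_pos: [484.5, -244.0, 199.8]
ee_rot: [[1.0, 0.009, 0.002], [0.009, -1.0, 0.003], [0.002, -0.003, -1.0]]
wrist_force: [-0.4, 0.4, -0.3]
opening: 0.1
grasp_force: 0.0
```

```bash
python3 plan.py 480 101 100 -6 0 0
```

```text
t 3.1 pos [ 484.5 -244.   199.8] head 0.5 tilt 0.1 open 0.1 F [-0.4  0.4 -0.3] grip 0.0 j [ 20.  30.   6. 106.  -5.  44. -61.]
wp [480.0, 101.0, 100.0, -6.0, 0.0, 0.0] rows 9
   0, 0, 0.013, -0.2, -38.3, 11.2, 0,
   0, 0, 0.013, -0.6, -38.3, 11.2, 0,
   0, 0, 0.013, -1.1, -38.3, 11.2, 0,
   0, 0, 0.013, -1.6, -38.3, 11.2, 0,
   0, 0, 0.013, -2.1, -38.3, 11.2, 0,
   0, 0, 0.013, -2.6, -38.2, 11.1, 0,
   0, 0, 0.013, -3.1, -38.2, 11.1, 0,
   0, 0, 0.013, -3.5, -38.2, 11.1, 0,
   0, 0, 0.013, -4, -38.1, 11.1, 0,
```

drive_tool(plan=[0, 0, 0.013, -0.2, -38, 11, 0, 0, 0, 0.013, -0.6, -38, 11, 0, 0, 0, 0.013, -1, -38, 11, 0, 0, 0, 0.013, -1.5, -38, 11, 0, 0, 0, 0.013, -2, -38, 11, 0, 0, 0, 0.013, -2.5, -38, 11, 0, 0, 0, 0.013, -3, -38, 11, 0, 0, 0, 0.013, -3.5, -38, 11, 0])

```text
clock: 3.9
eef_pos: [480.0, 54.9, 112.0]
ee_rot: [[0.994, -0.105, 0.001], [-0.105, -0.994, -0.0], [0.001, 0.0, -1.0]]
wrist_force: [0.7, -0.4, -0.1]
opening: -0.1
grasp_force: 0.0
```

drive_tool(plan=[0, 0, 0.013, -4, -39.5, 12, 0, 0, 0, 0, 0, 0, 0, 0, 0, 0, 0, 0, 0, 0, 0])

```text
clock: 4.2
eef_pos: [479.9, 94.2, 99.9]
ee_rot: [[0.993, -0.115, -0.0], [-0.115, -0.993, -0.0], [-0.0, 0.0, -1.0]]
wrist_force: [-0.6, -1.1, -0.5]
opening: 0.0
grasp_force: 0.0
```

```bash
python3 plan.py 480.5 101 60 -6 0 0 480.5 101 45 -6 0 0
```

```text
t 4.2 pos [479.9  94.2  99.9] head -6.6 tilt -0.0 open 0.0 F [-0.6 -1.1 -0.5] grip 0.0 j [ -20.   35.    9.  119.  -11.   26. -100.]
wp [480.5, 101.0, 60.0, -6.0, 0.0, 0.0] rows 1
   0, 0, -0.01, -0.2, -6.9, 39.9, 0,
wp [480.5, 101.0, 45.0, -6.0, 0.0, 0.0] rows 1
   0, 0, 0, 0, 0, 15, 0,
```

drive_tool(plan=[0, 0, -0.01, 0, -6.9, 39.5, 0, 0, 0, 0, 0, 0, 8, 0, 0, 0, 0, 0, 0, 4, 0, 0, 0, 0, 0, 0, 3.5, 0, 0, 0, 0, 0, 0, 0, 0])

```text
clock: 4.7
eef_pos: [480.5, 99.1, 45.8]
ee_rot: [[0.994, -0.109, -0.0], [-0.109, -0.994, -0.001], [-0.0, 0.001, -1.0]]
wrist_force: [-2.4, -2.3, 3.8]
opening: -0.1
grasp_force: 2.0
```

drive_tool(plan=[0, 0, 0, 0, 0, -15, 0, 0, 0, 0, 0, 0, -10, 0, 0, 0, 0, 0, 0, 0, 0])

```text
clock: 5.0
eef_pos: [482.5, 100.9, 72.0]
ee_rot: [[0.994, -0.107, 0.004], [-0.107, -0.994, 0.001], [0.004, -0.001, -1.0]]
wrist_force: [0.2, -0.4, 0.1]
opening: 0.2
grasp_force: 0.0
```

```bash
python3 plan.py 476.5 59 70 -6 0 0
python3 - <<'E'
from h import *
p=camera("side"); cv2.imwrite("pics/s1.png",cv2.resize(p["frame"][195:305,250:410,::-1],(800,550)))
E
```

```text
t 5.0 pos [482.5 100.9  72. ] head -6.2 tilt 0.2 open 0.2 F [ 0.2 -0.4  0.1] grip 0.0 j [-20.  39.   7. 120. -12.  22. -99.]
wp [476.5, 59.0, 70.0, -6.0, 0.0, 0.0] rows 2
   -0.001, -0.002, -0.001, -0.7, 21.1, 1, 0,
   -0.001, -0.002, -0.001, -0.8, 21.1, 1, 0,
```

View pics/s1.png

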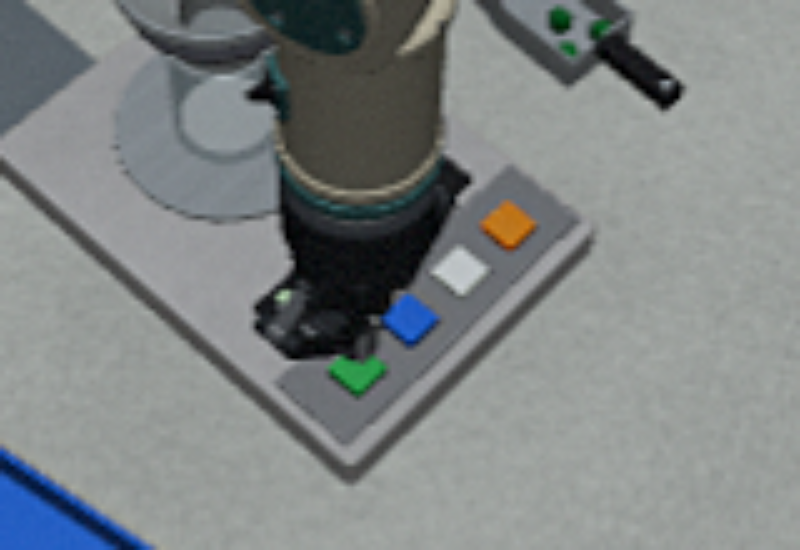

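drive_tool(plan=[0, 0, 0, 0, 20, -20, 0, 0, 0, 0, -20, 30, -20, 0, 0, 0, 0, -30, 30, -20, 0, 0, 0, 0, 0, 0, 0, 0, 0, 0, 0, 0, 0, 0, 0])

```text
clock: 5.55
eef_pos: [422.7, 26.1, 130.5]
ee_rot: [[0.994, -0.108, 0.002], [-0.108, -0.994, 0.0], [0.002, -0.0, -1.0]]
wrist_force: [0.4, 1.4, 0.2]
opening: -0.1
grasp_force: 0.0
```

Run:
```python
from h import *
a=cv2.imread("pics/side0.png"); 
for i in range(4):
    p=camera("side"); s=get_state(); print(s["clock"],s["eef_pos"].round(2),s["wrist_force"].round(2))
f=p["frame"][:,:,::-1]
c=lambda f: cv2.resize(f[220:285,295:375],(480,390),interpolation=cv2.INTER_CUBIC)
cv2.imwrite("pics/s2.png",np.vstack([c(a)[:300],c(f)[:300]]))
```

```text
5.6 [423.4   26.8  130.21] [ 0.07 -0.36 -0.19]
5.65 [423.56  27.17 129.94] [-0.54 -0.14 -0.25]
5.7 [423.47  27.3  129.74] [-0.54  0.7   0.27]
5.75 [423.27  27.27 129.62] [ 0.63 -0.12  0.74]
```

View pics/s2.png

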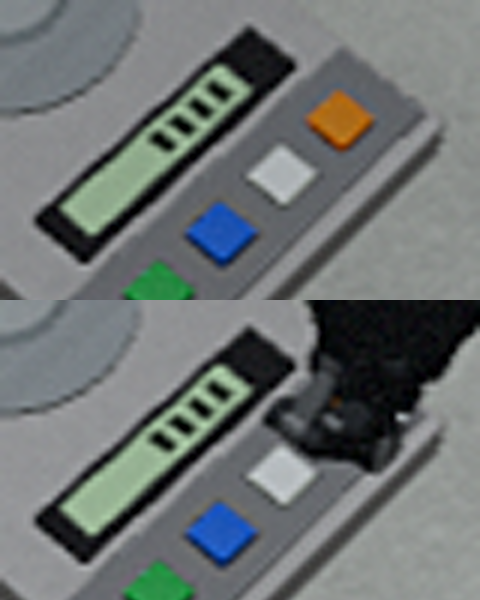

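The display looks the same in both pictures, so it doesn't show whether the press registered. I'll press the green key lightly, below its threshold, to calibrate force against depth.

```bash
python3 plan.py 480.5 101 80 -6 0 0 480.5 101 52 -6 0 0
```

```text
t 5.8 pos [423.3  27.3 129.6] head -6.1 tilt 0.0 open 0.1 F [ 0.6 -0.1  0.7] grip 0.0 j [-13.  29.   8. 127.  -9.  24. -94.]
wp [480.5, 101.0, 80.0, -6.0, 0.0, 0.0] rows 3
   0, 0, 0, 16.4, -26.4, 16.6, 0,
   0, 0, 0, 16.4, -26.4, 16.5, 0,
   0, 0, 0, 16.4, -26.4, 16.5, 0,
wp [480.5, 101.0, 52.0, -6.0, 0.0, 0.0] rows 1
   0, 0, 0, 0, 0, 28, 0,
```

drive_tool(plan=[0, 0, 0, 16.4, -26.4, 16.5, 0, 0, 0, 0, 16.4, -26.4, 16.5, 0, 0, 0, 0, 16.4, -26.4, 16.5, 0, 0, 0, 0, 0, 0, 25, 0, 0, 0, 0, 0, 0, 0, 0, 0, 0, 0, 0, 0, 3, 0, 0, 0, 0, 0, 0, 3.5, 0, 0, 0, 0, 0, 0, 0, 0])

```text
clock: 6.55
eef_pos: [480.1, 99.4, 49.6]
ee_rot: [[0.994, -0.108, 0.001], [-0.108, -0.994, -0.0], [0.001, -0.0, -1.0]]
wrist_force: [0.4, -0.7, 1.0]
opening: 0.2
grasp_force: 0.0
```

Run:
```python
from h import *
z=[];F=[]
for i in range(14):
    camera("wrist"); s=get_state(); z.append(s["eef_pos"][2]); F.append(s["wrist_force"][2])
print(s["eef_pos"],np.round(z,2),np.round(F,2),np.mean(F[3:]))
```

```text
[480.11260587  99.78686171  49.21857483] [49.77 49.82 49.79 49.69 49.61 49.58 49.51 49.46 49.39 49.35 49.29 49.25
 49.23 49.22] [ 0.21  0.32 -0.6   0.27  1.05  1.05  0.73  1.48  1.23  0.84  0.27  1.65
  2.    1.02] 1.0533894388053506
```

drive_tool(plan=[0, 0, 0, 0, 0, 1.5, 0, 0, 0, 0, 0, 0, 0, 0])

```text
clock: 7.45
eef_pos: [480.1, 99.8, 47.6]
ee_rot: [[0.994, -0.107, 0.0], [-0.107, -0.994, -0.0], [0.0, 0.0, -1.0]]
wrist_force: [0.2, -1.3, 2.6]
opening: 0.0
grasp_force: 1.4
```

Run:
```python
from h import *
z=[];F=[]
for i in range(18):
    camera("wrist"); s=get_state(); z.append(s["eef_pos"][2]); F.append(s["wrist_force"][2])
print(np.round(z,2),np.round(F,2)); z=np.array(z); F=np.array(F); print(np.mean(F[6:]), np.mean(F-1.5-0.7*(49.5-z)))
```

```text
[47.6  47.65 47.68 47.69 47.69 47.69 47.7  47.71 47.71 47.69 47.68 47.68
 47.67 47.66 47.65 47.67 47.66 47.65] [2.51 2.77 2.23 3.47 2.79 2.71 2.59 3.41 2.79 2.92 1.87 2.43 2.41 2.45
 2.65 2.35 2.52 2.3 ]
2.55854537856602 -0.15734927347058228
```

drive_tool(plan=[0, 0, 0.01, 0, 6.9, -30, 0, 0, 0, 0, 0, 0, -24, 0, 0, 0, 0, 0, 0, 0, 0, 0, 0, 0, 0, 0, 0, 0, 0, 0, 0, 0, 0, 0, 0])

```text
clock: 8.85
eef_pos: [478.0, 93.3, 100.7]
ee_rot: [[0.993, -0.116, -0.002], [-0.116, -0.993, -0.0], [-0.002, 0.0, -1.0]]
wrist_force: [0.1, 0.6, -0.1]
opening: 0.1
grasp_force: 0.0
```

drive_tool(plan=[0, 0, -0.01, 0, -6.9, 39.5, 0, 0, 0, 0, 0, 0, 8, 0, 0, 0, 0, 0, 0, 4, 0, 0, 0, 0, 0, 0, 3.5, 0])

```text
clock: 9.25
eef_pos: [478.8, 99.5, 46.4]
ee_rot: [[0.994, -0.107, -0.003], [-0.107, -0.994, -0.0], [-0.002, 0.001, -1.0]]
wrist_force: [-2.9, 0.1, 4.3]
opening: -0.3
grasp_force: 1.8
```

Run:
```python
from h import *
print(get_state()["eef_pos"])
for i in range(3):
    camera("wrist"); s=get_state(); print(s["clock"],s["eef_pos"].round(2),s["wrist_force"].round(1))
```

```text
[478.81344464  99.51710058  46.40359162]
9.3 [478.86  99.53  46.4 ] [-3.   0.8  2.9]
9.35 [479.05  99.52  46.83] [-2.3 -1.1  3.8]
9.4 [479.48  99.57  47.15] [-2.5 -0.1  3.4]
```

Repeating the motion shows the arm dips about 0.45 mm below the reading at the end of the row. The first press therefore reached about 4 mm, so green was pressed once, and this test stayed below the threshold. Next is the blue key.

drive_tool(plan=[0, 0, 0, 0, 0, -15, 0, 0, 0, 0, 0, 0, -15, 0, 0, 0, 0, 0, 0, 0, 0])

```text
clock: 9.7
eef_pos: [482.3, 100.0, 78.8]
ee_rot: [[0.994, -0.107, 0.006], [-0.107, -0.994, 0.001], [0.006, -0.002, -1.0]]
wrist_force: [0.8, -0.6, -0.9]
opening: 0.1
grasp_force: 0.0
```

```bash
python3 plan.py 477 59.5 75 -6 0 0
```

```text
t 9.7 pos [482.3 100.   78.8] head -6.2 tilt 0.3 open 0.1 F [ 0.8 -0.6 -0.9] grip 0.0 j [-20.  38.   8. 120. -12.  23. -99.]
wp [477.0, 59.5, 75.0, -6.0, 0.0, 0.0] rows 1
   -0.002, -0.006, -0.003, -0.9, 40.9, 3.7, 0,
```

drive_tool(plan=[0, 0, 0, 0.4, 20.4, 0, 0, 0, 0, 0, 0.4, 20.4, 0, 0, 0, 0, 0, 0, 0, 12, 0, 0, 0, 0, 0, 0, 12.5, 0, 0, 0, 0, 0, 0, 0, 0, 0, 0, 0, 0, 0, 4, 0, 0, 0, 0, 0, 0, 3.5, 0, 0, 0, 0, 0, 0, 0, 0])

```text
clock: 10.5
eef_pos: [476.0, 60.2, 44.7]
ee_rot: [[0.994, -0.106, -0.001], [-0.106, -0.994, 0.001], [-0.001, -0.001, -1.0]]
wrist_force: [-1.5, 0.6, 4.1]
opening: -0.4
grasp_force: 2.3
```

drive_tool(plan=[0, 0, 0, 0, 0, 0, 0, 0, 0, 0, 0, 0, 0, 0])

```text
clock: 10.7
eef_pos: [476.0, 60.1, 44.8]
ee_rot: [[0.994, -0.106, -0.0], [-0.106, -0.994, 0.001], [-0.001, -0.001, -1.0]]
wrist_force: [-1.7, 1.8, 4.8]
opening: 0.1
grasp_force: 2.3
```

drive_tool(plan=[0, 0, 0, 0, 0, -10, 0, 0, 0, 0, 0, 0, -15, 0, 0, 0, 0, 0, 0, -25, 0, 0, 0, 0, 0, 0, -30, 0, 0, 0, 0, 0, 0, 0, 1])

```text
clock: 11.2
eef_pos: [479.2, 59.2, 128.1]
ee_rot: [[0.994, -0.107, 0.008], [-0.107, -0.994, 0.001], [0.008, -0.002, -1.0]]
wrist_force: [0.7, -0.0, -0.2]
opening: 13.7
grasp_force: 0.0
```

```bash
python3 plan.py 410 -160 150 -11 40 0.5
```

```text
t 11.2 pos [479.2  59.2 128.1] head -6.2 tilt 0.4 open 13.7 F [ 0.7 -0.  -0.2] grip 0.0 j [-17.  32.   9. 119. -10.  29. -96.]
wp [410.0, -160.0, 150.0, -11.0, 40.0, 0.5] rows 6
   -0.005, 0.115, 0.013, -7.5, 37.6, -3.8, 0.5,
   -0.005, 0.115, 0.013, -6.5, 37.7, -4.4, 0.5,
   -0.005, 0.115, 0.013, -5.5, 37.8, -4.9, 0.5,
   -0.005, 0.115, 0.013, -4.4, 37.9, -5.3, 0.5,
   -0.005, 0.115, 0.013, -3.3, 37.9, -5.5, 0.5,
   -0.005, 0.115, 0.013, -2.1, 38, -5.6, 0.5,
```

drive_tool(plan=[-0.005, 0.115, 0.013, -7.5, 37.5, -4, 0.5, -0.005, 0.115, 0.013, -6.5, 37.5, -4.5, 0.5, -0.005, 0.115, 0.013, -5.5, 38, -5, 0.5, -0.005, 0.115, 0.013, -4.5, 38, -5, 0.5, -0.005, 0.115, 0.013, -3.5, 38, -5.5, 0.5, -0.005, 0.115, 0.013, -2, 38, -5.5, 0.5, 0, 0, 0, 0, 0, 0, 0.5, 0, 0, 0, 0, 0, 0, 0.5])

```text
clock: 12.0
eef_pos: [451.6, -52.4, 172.9]
ee_rot: [[0.947, -0.143, 0.288], [-0.146, -0.989, -0.011], [0.286, -0.031, -0.958]]
wrist_force: [0.7, 0.6, -0.4]
opening: 42.7
grasp_force: 0.0
```

Run:
```python
from h import *
from plan import show
p=camera("wrist"); show(get_state()); save(p,"w1"); W=world(p)
try: scoop(p,W,"scoopA_grip")
except Exception as e: print(e)
p=camera("scene"); W=world(p)
for n in "ABC":
    try: scoop(p,W,f"scoop{n}_grip")
    except Exception as e: print(e)
```

```text
t 12.1 pos [451.8 -51.6 172.5] head -8.7 tilt 16.6 open 42.6 F [ 0.1  0.3 -0.2] grip 0.0 j [-17.  23.  27. 136. -62.  13. -31.]
scoopA_grip 0.83 1529 handle [ 486.6 -181.4   30. ] ax_pan 168.1 pca 163.7 ext -98.0 44.0 mid [ 513.1 -187. ]
scoopA_grip 0.73 62 handle [ 480.1 -179.4   31.3] ax_pan 169.6 pca 167.6 ext -23.0 27.0 mid [ 478.4 -179.1]
scoopB_grip 0.62 67 handle [ 486.3 -310.    30.6] ax_pan 170.7 pca 170.8 ext -25.0 31.0 mid [ 483.3 -309.5]
scoopC_grip 0.92 64 handle [ 484.9 -441.2   30.6] ax_pan -170.9 pca -170.2 ext -24.0 27.0 mid [ 483.4 -441.5]
```

View pics/w1.png

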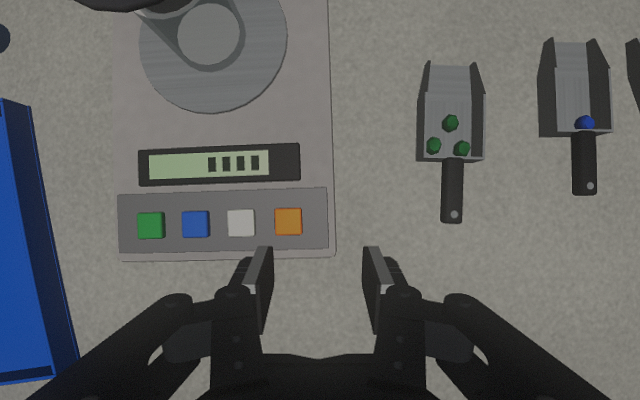

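```bash
cat > kin.py <<'E'
import numpy as np
from scipy.spatial.transform import Rotation as Ro
from scipy.optimize import least_squares
import itertools
ax={'z':2,'y':1}
def R(a,d): return Ro.from_euler(a,d,degrees=True).as_matrix()
def fk(j,p,s=(-1,1,-1,1,-1,1,-1)):
    h,a1,L1,a2,L2,a3,Lt,c1,c7=p
    M=R('z',s[0]*j[0]+c1); x=np.array([0,0,h])+M@[a1,0,0]
    M=M@R('y',s[1]*j[1])@R('z',s[2]*j[2]); x=x+M@[a2,0,L1]
    M=M@R('y',s[3]*j[3]); x=x+M@[-a2,0,0]; M=M@R('z',s[4]*j[4]); x=x+M@[0,0,L2]
    M=M@R('y',s[5]*j[5])@R('z',s[6]*j[6]+c7); x=x+M@[a3,0,Lt] if False else x+(M@R('z',-s[6]*j[6]-c7))@[a3,0,Lt]
    return x,M
lo=np.array([-175.42,-21.48,-71.46,10.55,-63.04,13.31,-168.57]); hi=np.array([175.42,121.26,75.88,141.38,243.04,113.54,168.57])
def ik(p,s,pos,Rt,j0):
    f=lambda j:np.r_[(lambda x,M:np.r_[(x-pos)/10,((Ro.from_matrix(M.T@Rt)).as_rotvec()*15)])(*fk(j,p,s)),(j-j0)*2e-3]
    r=least_squares(f,np.clip(j0,lo+.1,hi-.1),bounds=(lo,hi)); x,M=fk(r.x,p,s)
    return r.x,np.linalg.norm(x-pos),np.degrees(Ro.from_matrix(M.T@Rt).magnitude())
E
cat > fit.py <<'E'
from kin import *; from plan import pose; from rig import get_state
D=[([69.054,36.006,2.207,86.938,-1.549,57.086,-1.145],(192,-621,231.3),17.2,0),([20,30,6,106,-5,44,-61],(484.5,-244,199.8),.5,0),([-20,35,9,119,-11,26,-100],(479.9,94.2,99.9),-6.6,0),([-20,39,7,120,-12,22,-99],(482.5,100.9,72),-6.2,0),([-13,29,8,127,-9,24,-94],(423.3,27.3,129.6),-6.1,0),([-17,32,9,119,-10,29,-96],(479.2,59.2,128.1),-6.2,.4)]
s=get_state(); D.append((s["joints"],s["eef_pos"],None,s["ee_rot"])); D[0]=(*D[0][:2],17.2,0)
best=None
for s3,s5,s1,s7 in itertools.product((1,-1),repeat=4):
    sg=(s1,1,s3,1,s5,1,s7)
    def f(p):
        e=[]
        for j,x,h,t in D:
            X,M=fk(np.array(j),p,sg); Rt=t if h is None else pose(h,t).as_matrix()
            w=3 if h is None else 1
            e+=list(w*(X-x)/5)+list(w*Ro.from_matrix(M.T@Rt).as_rotvec()*40)
        return np.r_[e,(np.array(p[[1,3,5]]))*1e-3]
    for c7 in (0,90,180,-90):
        r=least_squares(f,[330,0,330,0,330,0,250,0,c7],loss="soft_l1")
        if best is None or r.cost<best[0]: best=(r.cost,sg,r.x,f(r.x))
print(best[0],best[1],best[2].round(1)); print(best[3].round(1))
np.savez("kin.npz",p=best[2],s=best[1])
E
python3 fit.py
```

```text
5.627412242512832 (-1, 1, -1, 1, -1, 1, -1) [ 3.529e+02 -1.470e+01  5.774e+02 -1.000e-01  3.850e+02 -1.300e+00
  3.790e+02 -2.900e+00  8.720e+01]
[-1.  -0.1  0.1 -0.  -0.  -0.1  0.3 -0.  -0.4 -0.2 -0.3 -0.3  0.5 -0.8
  0.7  0.1 -0.6 -0.5 -1.7  0.6 -1.5  0.   0.2  0.3  0.3  0.6 -0.2  0.1
 -0.4 -0.1 -0.1  1.3  0.2 -0.2 -0.2  0.5 -0.1 -0.   0.2  1.7 -0.1  0.1
 -0.  -0.  -0. ]
```

```bash
cat > sweep.py <<'E'
from kin import *; from plan import pose
k=np.load("kin.npz"); p,s=k["p"],k["s"]
def tcp(grip,h,t): 
    M=pose(h,t).as_matrix(); return grip+19*M[:,2],M
def solve(grip,h,t,seeds):
    x,M=tcp(np.array(grip,float),h,t); b=min((ik(p,s,x,M,np.array(j,float)) for j in seeds),key=lambda r:r[1]/10+r[2]); return b
S=[[0,30,6,106,-5,44,-80],[-17,32,9,119,-10,29,-96],[0,60,0,80,0,100,-90],[0,30,40,100,60,60,-90],[0,30,-40,100,-60,60,-90],[0,40,0,80,180,60,90],[-30,30,0,100,90,60,0],[0,20,0,60,0,110,90],[0,20,50,110,150,60,0]]
if __name__=="__main__":
    for n,g,h in (("A",(479,-179,27),-11),("B",(485,-310,27),-9),("C",(484,-441,27),10)):
        for t in (0,10,20,30,40):
            j,e,r=solve(g,h,t,S); print(n,t,j.round(),e.round(1),r.round(1))
    for h in range(-180,180,30):
        for D,t in ((65,0),(65,15),(75,15),(65,25)):
            d=np.radians(D); hd=np.array([np.cos(np.radians(h)),np.sin(np.radians(h)),0]); z=np.array([0,0,1.])
            f=np.cos(d)*hd-np.sin(d)*z; u=np.sin(d)*hd+np.cos(d)*z
            g=np.array([639,20.5,206])-20*hd-127*f+15*u
            j,e,r=solve(g,h,t-D,S)
            if e<5 and r<3: print("pour",h,D,t,j.round(),g.round())
E
python3 sweep.py
```

```text
A 0 [ 16.  46.   3. 117.  -8.  17. -76.] 0.0 0.0
A 10 [  34.   47.  -21.  126.   89.   13. -169.] 0.5 0.8
A 20 [ 21.  46.  -1. 135. 190.  22.  89.] 0.0 0.0
A 30 [ 24.  50.  -1. 141. 190.  39.  93.] 2.6 2.2
A 40 [ 29.  52.  -3. 141. 197.  43.  93.] 11.5 9.6
B 0 [ 25.  48.   8. 107. -14.  25. -57.] 0.0 0.0
B 10 [  46.   48.  -20.  116.   53.   13. -117.] 0.0 0.1
B 20 [  74.   69.  -66.  125.  105.   48. -156.] 0.0 0.0
B 30 [ 11.  59.  44. 132. 238.  59.  52.] 0.0 0.0
B 40 [ 38.  56.   8. 137. 216.  54.  90.] 0.0 0.0
C 0 [ 38.  52.   2.  94.  -3.  34. -38.] 0.0 0.0
C 10 [ 48.  51.  -7. 101.  -7.  23. -30.] 0.0 0.0
C 20 [ 67.  54. -29. 106.  20.  15. -48.] 0.0 0.0
C 30 [ 66.  54. -18. 109. -63.  15.  37.] 0.0 0.0
C 40 [ 92.  72. -57. 112.  81.  13. -90.] 0.0 0.1
pour -180 65 0 [  3.  31. -13. 135. 171.  51. -83.] [699.  21. 327.]
pour -180 65 15 [ 10.  24. -20. 124. 149.  20. -61.] [699.  21. 327.]
pour -180 75 15 [  5.  26. -14. 134. 168.  41. -81.] [677.  21. 333.]
pour -180 65 25 [ 15.  24. -27. 115.  80.  13.   9.] [699.  21. 327.]
pour -150 65 0 [ 55.  53. -71. 128. 173.  25. -32.] 
[... 1886 characters left out ...]
39. -40. 327.]
pour 90 75 15 [-24.  46.  -6.  82.  55.  91. -49.] [639. -18. 333.]
pour 90 65 25 [-20.  38.  -0.  84.  40.  75. -36.] [639. -40. 327.]
pour 120 65 0 [-38.  40.  13. 107.  74.  60. -54.] [669. -32. 327.]
pour 120 65 15 [-25.  33.   1. 103.  64.  57. -37.] [669. -32. 327.]
pour 120 75 15 [-44.  38.  22. 106.  64.  53. -45.] [658. -13. 333.]
pour 120 65 25 [-18.  31.  -3.  99.  53.  54. -24.] [669. -32. 327.]
pour 150 65 0 [-30.  33.   9. 126. 120.  49. -75.] [691. -10. 327.]
pour 150 65 15 [-26.  27.  10. 117.  95.  29. -43.] [691. -10. 327.]
pour 150 75 15 [-31.  29.   9. 125. 113.  42. -67.] [672.   1. 333.]
pour 150 65 25 [-11.  25.  -5. 110.  67.  30. -11.] [691. -10. 327.]
```

```bash
python3 plan.py 465 -115 160 -11 0 0.6  479 -179 100 -11.5 0 0.6
python3 - <<'E'
from sweep import *
j=None
for g in ((395,281,50),(485,287,50),(575,293,50),(485,287,150)):
    for h in (94,): print(g,h,[a.round() for a in solve(g,h,0,S)])
for g,h,t in (((560,-150,300),-11,0),((560,-150,340),40,0),((639,-110,340),90,0),((639,-80,340),90,-30),((639,-18,333),90,-75)):
    j,e,r=solve(g,h,t,[S[0] if j is None else j]); print(g,h,t,j.round(),e.round(1),r.round(1))
E
```

```text
t 12.3 pos [451.7 -51.3 172. ] head -8.5 tilt 16.5 open 42.8 F [ 0.6 -0.7 -0.1] grip 0.0 j [-17.  23.  27. 136. -62.  13. -31.]
wp [465.0, -115.0, 160.0, -11.0, 0.0, 0.6] rows 3
   -0.013, -0.096, 0.016, 6.1, 20.5, 5.3, 0.6,
   -0.013, -0.096, 0.016, 6.9, 20.4, 5, 0.6,
   -0.013, -0.096, 0.016, 7.7, 20.2, 4.5, 0.6,
wp [479.0, -179.0, 100.0, -11.5, 0.0, 0.6] rows 3
   0, 0, 0.003, 8.7, 20.1, 20, 0.6,
   0, 0, 0.003, 8.7, 20, 20, 0.6,
   0, 0, 0.003, 8.8, 20, 20, 0.6,
(395, 281, 50) 94 [array([-31.,  43., -11., 121.,  24.,  18., -58.]), np.float64(0.0), np.float64(0.0)]
(485, 287, 50) 94 [array([-25.,  46., -14., 109.,  22.,  27., -50.]), np.float64(0.0), np.float64(0.0)]
(575, 293, 50) 94 [array([-21.,  50., -15.,  96.,  20.,  36., -42.]), np.float64(0.0), np.float64(0.0)]
(485, 287, 150) 94 [array([-22.,  38., -18., 106.,  17.,  39., -46.]), np.float64(0.0), np.float64(0.0)]
(560, -150, 300) -11 0 [  5.  28.  10.  95.  -6.  58. -83.] 0.0 0.0
(560, -150, 340) 40 0 [ 13.  26.  -2.  91.   1.  63. -39.] 0.0 0.0
(639, -110, 340) 90 0 [ 15.  32. -14.  80.   8.  69.   0.] 0.0 0.0
(639, -80, 340) 90 -30 [ -9.  34.  -4.  84.  34.  71. -26.] 0.0 0.0
(639, -18, 333) 90 -75 [-36.  53.  11.  82.  55.  92. -50.] 0.0 0.0
```

drive_tool(plan=[-0.013, -0.096, 0.016, 6, 20.5, 5, 0.6, -0.013, -0.096, 0.016, 7, 20.5, 5, 0.6, -0.013, -0.096, 0.016, 7.5, 20, 4.5, 0.6, 0, 0, 0, 0, 0, 0, 0.6, 0, 0, 0, 0, 0, 0, 0.6])

```text
clock: 12.8
eef_pos: [464.5, -115.4, 159.8]
ee_rot: [[0.981, -0.192, -0.001], [-0.192, -0.981, -0.002], [-0.0, 0.002, -1.0]]
wrist_force: [-1.1, 0.5, -1.0]
opening: 51.3
grasp_force: 0.0
```

```bash
STEP=30 python3 plan.py 478.5 -179 90 -11.5 0 0.6 478.5 -179 8 -11.5 0 0.6
```

```text
t 12.8 pos [ 464.5 -115.4  159.8] head -11.1 tilt -0.0 open 51.3 F [-1.1  0.5 -1. ] grip 0.0 j [-20.  36.  47. 119. -40.  42. -48.]
wp [478.5, -179.0, 90.0, -11.5, 0.0, 0.6] rows 4
   0, 0, 0.002, 6.5, 14.9, 17.5, 0.6,
   0, 0, 0.002, 6.5, 14.9, 17.5, 0.6,
   0, 0, 0.002, 6.6, 14.9, 17.5, 0.6,
   0, 0, 0.002, 6.6, 14.9, 17.5, 0.6,
wp [478.5, -179.0, 8.0, -11.5, 0.0, 0.6] rows 3
   0, 0, 0, 0, 0, 27.3, 0.6,
   0, 0, 0, 0, 0, 27.3, 0.6,
   0, 0, 0, 0, 0, 27.3, 0.6,
```

drive_tool(plan=[0, 0, 0.002, 6.5, 15, 17.5, 0.6, 0, 0, 0.002, 6.5, 15, 17.5, 0.6, 0, 0, 0.002, 6.5, 15, 17.5, 0.6, 0, 0, 0.002, 6.5, 15, 17.5, 0.6, 0, 0, 0, 0, 0, 0, 0.6, 0, 0, 0, 0, 0, 0, 0.6])

```text
clock: 13.4
eef_pos: [477.3, -178.4, 91.0]
ee_rot: [[0.979, -0.201, -0.0], [-0.201, -0.979, 0.001], [-0.0, -0.001, -1.0]]
wrist_force: [-0.1, 0.6, 0.3]
opening: 51.5
grasp_force: 0.0
```

```bash
cat > look.py <<'E'
import sys; from h import *; from plan import show
p=camera("wrist"); show(get_state()); save(p,sys.argv[2]); W=world(p)
try: scoop(p,W,f"scoop{sys.argv[1]}_grip")
except Exception as e: print(e)
z=W[...,2]; d=colmask(p["frame"],"dark")&(z>27)&(z<35)
n,l,st,c=cv2.connectedComponentsWithStats(d.astype(np.uint8))
for i in range(1,n):
    if st[i,4]>250:
        w=W[l==i]; r=cv2.minAreaRect(w[:,:2].astype(np.float32)); print("dark",st[i],w.mean(0).round(1),np.round(r[0],1),np.round(r[1],1),round(r[2],1))
E
python3 look.py A w2
```

```text
t 13.4 pos [ 477.8 -178.1   91.3] head -11.6 tilt 0.0 open 51.5 F [-0.4  0.2  0.5] grip 0.0 j [ -8.  44.  39. 117. -47.  36. -38.]
scoopA_grip 0.98 2153 handle [ 478.3 -180.5   31.2] ax_pan 170.6 pca 169.9 ext -103.0 34.0 mid [ 512.2 -186.1]
dark [ 496  126   36   93 2402] [ 484.2 -310.3   31.1] [ 481.6 -311.2] [18.5 60.7] 83.0
dark [ 306  179   28   86 2107] [ 476.5 -180.1   31.3] [ 474.  -179.6] [17.6 60.2] 80.1
```

View pics/w2.png

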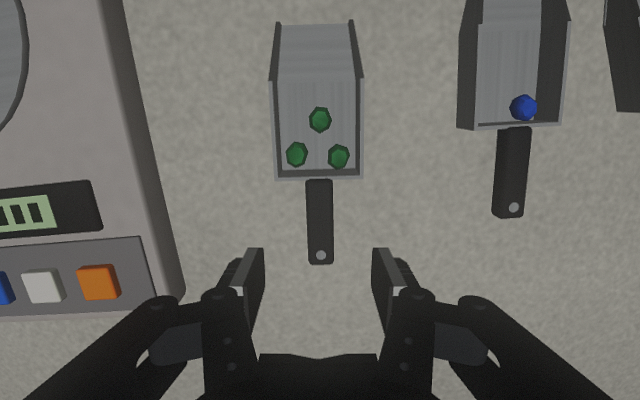

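drive_tool(plan=[0, 0, -0.028, -1.5, 2, 20, 0.6, 0, 0, 0, 0, 0, 22, 0.6, 0, 0, 0, 0, 0, 22, 0.6, 0, 0, 0, 0, 0, 12, 0.6, 0, 0, 0, 0, 0, 7, 0.6, 0, 0, 0, 0, 0, 0, 0.6, 0, 0, 0, 0, 0, 0, 0, 0, 0, 0, 0, 0, 0, 0])

```text
clock: 14.3
eef_pos: [477.0, -181.5, 8.6]
ee_rot: [[0.985, -0.173, 0.002], [-0.173, -0.985, -0.001], [0.002, 0.001, -1.0]]
wrist_force: [0.3, 0.4, 0.8]
opening: 23.0
grasp_force: 0.0
```

drive_tool(plan=[0, 0, 0, 0, 0, 0, 0, 0, 0, 0, 0, 0, 0, 0, 0, 0, 0, 0, 0, -5, 0, 0, 0, 0, 0, 0, -10, 0, 0, 0, 0, 0, 0, -15, 0, 0, 0, 0, 0, 0, 0, 0])

```text
clock: 14.9
eef_pos: [477.3, -181.8, 39.5]
ee_rot: [[0.985, -0.173, 0.003], [-0.173, -0.985, -0.002], [0.003, 0.002, -1.0]]
wrist_force: [-0.5, -0.6, -1.6]
opening: 16.5
grasp_force: 59.1
```

```bash
STEP=35 python3 plan.py 479 -181 60 -10 0 0  520 -170 280 0 0 0 600 -130 322 60 0 0
```

```text
t 14.9 pos [ 477.3 -181.8   39.5] head -10.0 tilt 0.2 open 16.5 F [-0.5 -0.6 -1.6] grip 59.1 j [ -3.  47.  33. 118. -53.  30. -31.]
wp [479.0, -181.0, 60.0, -10.0, 0.0, 0.0] rows 1
   0.002, -0.003, 0, 1.6, -1.1, -20.5, 0,
wp [520.0, -170.0, 280.0, 0.0, 0.0, 0.0] rows 7
   0, 0, -0.025, 5.5, -2.6, -31.4, 0,
   0, 0, -0.025, 5.6, -2.4, -31.4, 0,
   0, 0, -0.025, 5.6, -2.3, -31.4, 0,
   0, 0, -0.025, 5.7, -2.1, -31.4, 0,
   0, 0, -0.025, 5.7, -2, -31.4, 0,
   0, 0, -0.025, 5.8, -1.9, -31.4, 0,
   0, 0, -0.025, 5.8, -1.7, -31.4, 0,
wp [600.0, -130.0, 322.0, 60.0, 0.0, 0.0] rows 8
   0, 0, -0.131, 10, -5, -5.2, 0,
   0, 0, -0.131, 10.6, -3.7, -5.3, 0,
   0, 0, -0.131, 11, -2.2, -5.2, 0,
   0, 0, -0.131, 11.2, -0.8, -5.2, 0,
   0, 0, -0.131, 11.2, 0.7, -5.2, 0,
   0, 0, -0.131, 11, 2.1, -5.2, 0,
   0, 0, -0.131, 10.6, 3.5, -5.2, 0,
   0, 0, -0.131, 10.1, 4.9, -5.2, 0,
```

drive_tool(plan=[0, 0, 0, 2, -1, -20, 0, 0, 0, -0.02, 4, -2, -25, 0, 0, 0, -0.02, 4, -2, -25, 0, 0, 0, -0.02, 4, -2, -25, 0, 0, 0, -0.02, 5, -2, -25, 0, 0, 0, -0.02, 5, -2, -25, 0, 0, 0, -0.02, 5, -2, -25, 0, 0, 0, -0.02, 5, -2, -25, 0])

```text
clock: 15.7
eef_pos: [511.6, -169.7, 233.5]
ee_rot: [[0.999, -0.033, -0.0], [-0.033, -0.999, -0.001], [-0.0, 0.001, -1.0]]
wrist_force: [0.3, 0.2, -1.8]
opening: 16.3
grasp_force: 59.1
```

drive_tool(plan=[0, 0, -0.05, 6, -2, -25, 0, 0, 0, -0.1, 9, -4, -20, 0, 0, 0, -0.1, 9, -3, -10, 0, 0, 0, -0.1, 9, -2, -5, 0, 0, 0, -0.1, 9, -1, -3, 0, 0, 0, -0.1, 9, 0, -3, 0, 0, 0, -0.1, 9, 1, -3, 0, 0, 0, -0.1, 9, 2, -3, 0])

```text
clock: 16.5
eef_pos: [576.9, -141.3, 304.4]
ee_rot: [[0.752, 0.659, -0.001], [0.659, -0.752, -0.0], [-0.001, -0.0, -1.0]]
wrist_force: [0.2, 0.4, -2.6]
opening: 16.8
grasp_force: 59.1
```

```bash
STEP=25 python3 plan.py 639 -140 340 90 0 0
python3 - <<'E'
from h import *
p=camera("scene"); save(p,"c1")
E
```

```text
t 16.5 pos [ 576.9 -141.3  304.4] head 41.2 tilt -0.0 open 16.8 F [ 0.2  0.4 -2.6] grip 59.1 j [-13.  32.  39.  91. -21.  65. -17.]
wp [639.0, -140.0, 340.0, 90.0, 0.0, 0.0] rows 7
   0, 0, -0.122, 6.8, 5.7, -5.1, 0,
   0, 0, -0.122, 6, 6.5, -5.1, 0,
   0, 0, -0.122, 5.2, 7.2, -5.1, 0,
   0, 0, -0.122, 4.3, 7.8, -5.1, 0,
   0, 0, -0.122, 3.3, 8.2, -5.1, 0,
   0, 0, -0.122, 2.3, 8.6, -5.1, 0,
   0, 0, -0.122, 1.3, 8.8, -5.1, 0,
```

View pics/c1.png

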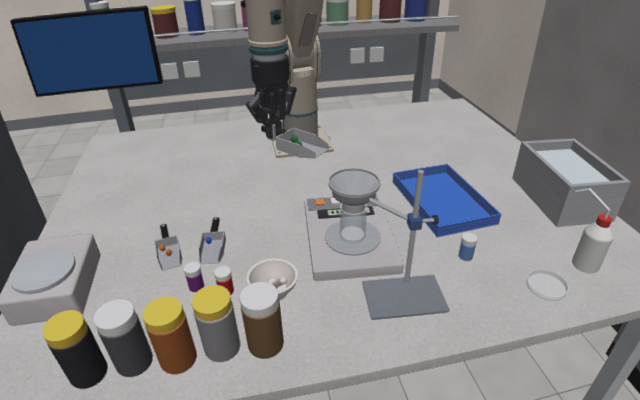

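```bash
cat > pour.py <<'E'
"""pour.py dx dz : waypoints for plan; dx lip ahead of grasp point, dz below"""
import sys,subprocess; from plan import *
dx,dz,h=map(float,sys.argv[1:4]); hd=np.array([np.cos(np.radians(h)),np.sin(np.radians(h)),0]); z=np.array([0,0,1.])
a=[]
for D,off,lz in [tuple(map(float,w.split(","))) for w in sys.argv[4:]]:
    d=np.radians(D); f=np.cos(d)*hd-np.sin(d)*z; u=np.sin(d)*hd+np.cos(d)*z
    g=np.array([639,20.5,lz])+off*hd-dx*f+dz*u; x=g+19*pose(h,-D).as_matrix()[:,2]
    a+=[*x.round(1),h,-D,0]
print(a); subprocess.run(["python3","plan.py",*map(str,a)],env={"STEP":"25","PATH":"/usr/bin:/bin:/usr/local/bin"})
E
python3 pour.py 125 18 90 0,-45,250 30,-25,222 50,-25,214
```

```text
[np.float64(639.0), np.float64(-149.5), np.float64(249.0), 90.0, -0.0, 0, np.float64(639.0), np.float64(-113.3), np.float64(283.6), 90.0, -30.0, 0, np.float64(639.0), np.float64(-85.6), np.float64(309.1), 90.0, -50.0, 0]Traceback (most recent call last):
  File "plan.py", line 3, in <module>
    from h import *
  File "h.py", line 1, in <module>
    import numpy as np, cv2
ModuleNotFoundError: No module named 'cv2'
```

```bash
sed -i 's/env={[^}]*}/env={**__import__("os").environ,"STEP":"25"}/; s/\["python3"/[sys.executable/' pour.py; python3 pour.py 125 18 90 0,-45,270 30,-25,222 50,-25,214
```

```text
t 16.6 pos [ 578.8 -140.3  304.9] head 41.5 tilt 0.1 open 16.9 F [ 2.3  0.8 -1.6] grip 59.1 j [-13.  32.  39.  91. -21.  65. -17.]
wp [639.0, -149.5, 269.0, 90.0, -0.0, 0.0] rows 7
   0, 0, -0.121, 5.6, 6.7, 5.1, 0,
   0, 0, -0.121, 4.7, 7.3, 5.1, 0,
   0, 0, -0.121, 3.8, 7.8, 5.1, 0,
   0, 0, -0.121, 2.8, 8.2, 5.1, 0,
   0, 0, -0.121, 1.8, 8.5, 5.1, 0,
   0, 0, -0.121, 0.8, 8.7, 5.1, 0,
   0, 0, -0.121, -0.3, 8.7, 5.1, 0,
wp [639.0, -113.3, 283.6, 90.0, -30.0, 0.0] rows 4
   0, -0.131, 0, 9, 0, -3.7, 0,
   0, -0.131, 0, 8.5, 0, -4.8, 0,
   0, -0.131, 0, 7.8, 0, -5.9, 0,
   0, -0.131, 0, 7, 0, -6.8, 0,
wp [639.0, -85.6, 309.1, 90.0, -50.0, 0.0] rows 3
   0, -0.116, 0, 3.7, 0, -12, 0,
   0, -0.116, 0, 2.3, 0, -12.3, 0,
   0, -0.116, 0, 0.9, 0, -12.5, 0,
[np.float64(639.0), np.float64(-149.5), np.float64(269.0), 90.0, -0.0, 0, np.float64(639.0), np.float64(-113.3), np.float64(283.6), 90.0, -30.0, 0, np.float64(639.0), np.float64(-85.6), np.float64(309.1), 90.0, -50.0, 0]
```

drive_tool(plan=[0, 0, -0.1, 5, 5.5, 4, 0, 0, 0, -0.12, 5, 7, 5, 0, 0, 0, -0.12, 4, 8, 5, 0, 0, 0, -0.12, 3, 8, 5, 0, 0, 0, -0.12, 2, 8.5, 5, 0, 0, 0, -0.12, 1, 8.5, 5, 0, 0, 0, -0.12, 0, 8.5, 5, 0, 0, 0, -0.03, 0, 0, 2, 0])

```text
clock: 17.35
eef_pos: [635.7, -150.8, 267.6]
ee_rot: [[0.005, 1.0, -0.001], [1.0, -0.005, -0.001], [-0.001, -0.001, -1.0]]
wrist_force: [-0.4, 0.5, -2.3]
opening: 16.9
grasp_force: 59.1
```

```bash
python3 pour.py 125 18 90 30,-25,222 50,-25,214 65,-25,210
```

```text
t 17.4 pos [ 635.7 -150.8  267.6] head 89.7 tilt -0.0 open 16.9 F [-0.4  0.5 -2.3] grip 59.1 j [ -3.  36.  24.  84. -15.  63.  24.]
wp [639.0, -113.3, 283.6, 90.0, -30.0, 0.0] rows 4
   0, -0.131, -0.001, 9.4, 0.8, -4, 0,
   0, -0.131, -0.001, 8.8, 0.8, -5.2, 0,
   0, -0.131, -0.001, 8, 0.8, -6.3, 0,
   0, -0.131, -0.001, 7.1, 0.8, -7.3, 0,
wp [639.0, -85.6, 309.1, 90.0, -50.0, 0.0] rows 3
   0, -0.116, 0, 3.7, 0, -12, 0,
   0, -0.116, 0, 2.3, 0, -12.3, 0,
   0, -0.116, 0, 0.9, 0, -12.5, 0,
wp [639.0, -58.2, 322.9, 90.0, -65.0, 0.0] rows 2
   0, -0.131, 0, 3.5, 0, -14.9, 0,
   0, -0.131, 0, 1.5, 0, -15.3, 0,
[np.float64(639.0), np.float64(-113.3), np.float64(283.6), 90.0, -30.0, 0, np.float64(639.0), np.float64(-85.6), np.float64(309.1), 90.0, -50.0, 0, np.float64(639.0), np.float64(-58.2), np.float64(322.9), 90.0, -65.0, 0]
```

drive_tool(plan=[0, -0.131, 0, 9.4, 0.8, -4, 0, 0, -0.131, 0, 9, 0.8, -5, 0, 0, -0.131, 0, 8, 0.8, -6, 0, 0, -0.131, 0, 7, 0.8, -7, 0, 0, 0, 0, 0, 0, 0, 0, 0, 0, 0, 0, 0, 0, 0])

```text
clock: 17.95
eef_pos: [638.7, -110.5, 283.1]
ee_rot: [[0.002, 1.0, -0.002], [0.866, -0.003, -0.501], [-0.501, -0.001, -0.866]]
wrist_force: [-0.7, -0.6, -1.6]
opening: 16.9
grasp_force: 59.1
```

```bash
python3 pour.py 125 18 90 50,-25,214 65,-25,210 75,-25,209
python3 - <<'E'
from h import *
p=camera("scene"); q=camera("side"); cv2.imwrite("pics/p1.png",np.vstack([cv2.resize(p["frame"][100:260,250:490,::-1],(450,300)),cv2.resize(q["frame"][100:260,200:440,::-1],(450,300))]))
E
```

```text
t 17.9 pos [ 638.7 -110.5  283.1] head 89.9 tilt -30.0 open 16.9 F [-0.7 -0.6 -1.6] grip 59.1 j [-31.  41.  40.  89.   6.  58.  -2.]
wp [639.0, -85.6, 309.1, 90.0, -50.0, 0.0] rows 3
   -0.001, -0.116, -0.001, 2.8, 0.1, -11.7, 0,
   -0.001, -0.116, -0.001, 1.5, 0.1, -11.9, 0,
   -0.001, -0.116, -0.001, 0.1, 0.1, -12, 0,
wp [639.0, -58.2, 322.9, 90.0, -65.0, 0.0] rows 2
   0, -0.131, 0, 3.5, 0, -14.9, 0,
   0, -0.131, 0, 1.5, 0, -15.3, 0,
wp [639.0, -37.8, 329.5, 90.0, -75.0, 0.0] rows 2
   0, -0.087, 0, 1.3, 0, -10.6, 0,
   0, -0.087, 0, 0.4, 0, -10.7, 0,
[np.float64(639.0), np.float64(-85.6), np.float64(309.1), 90.0, -50.0, 0, np.float64(639.0), np.float64(-58.2), np.float64(322.9), 90.0, -65.0, 0, np.float64(639.0), np.float64(-37.8), np.float64(329.5), 90.0, -75.0, 0]
```

View pics/p1.png

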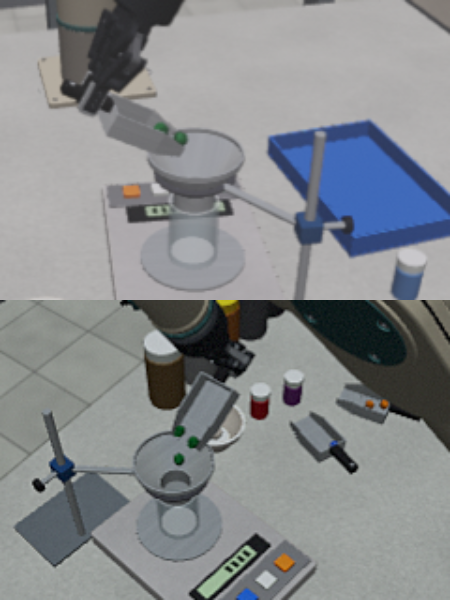

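At 30° all three green chips are sliding over the lip into the funnel (side view, around (180,445)). I'll tilt further.

drive_tool(plan=[0, -0.1, 0, 3, 0, -10, 0, 0, -0.1, 0, 2, 0, -11, 0, 0, -0.1, 0, 1, 0, -12, 0, 0, -0.1, 0, 2, 0, -12, 0, 0, -0.1, 0, 2, 0, -12, 0, 0, -0.1, 0, 2, 0, -12, 0, 0, 0, 0, 0, 0, 0, 0, 0, 0, 0, 0, 0, 0, 0])

```text
clock: 18.85
eef_pos: [639.2, -58.4, 324.4]
ee_rot: [[0.004, 1.0, -0.006], [0.432, -0.007, -0.902], [-0.902, 0.001, -0.433]]
wrist_force: [0.6, -0.8, -1.2]
opening: 17.2
grasp_force: 59.3
```

```bash
python3 plan.py 639 -120 330 90 -30 0
cat > chips.py <<'E'
from h import *
for c in ("scene","side"):
    p=camera(c); W=world(p)
    for col in "ABC":
        for k in range(1,2):
            for o in outline_of(p,f"chip{col}{k}_mid"):
                w=W[o["pixels"]]; w=w[~np.isnan(w[:,0])]
                if o["conf"]>.3 and len(w): print(c,col,round(o["conf"],2),np.round(o["xy"]),len(w),np.median(w,0).round())
    if c=="side": 
        q=p
cv2.imwrite("pics/chip.png",np.vstack([cv2.resize(x["frame"][100:260,a:a+240,::-1],(450,300)) for x,a in ((camera("scene"),250),(q,200))]))
E
python3 chips.py
```

```text
t 18.9 pos [639.2 -58.4 324.4] head 89.4 tilt -64.4 open 17.2 F [ 0.6 -0.8 -1.2] grip 59.3 j [-51.  58.  55.  86.  22.  67. -20.]
wp [639.0, -120.0, 330.0, 90.0, -30.0, 0.0] rows 5
   -0.001, 0.12, -0.001, -6.3, 0.1, 10.6, 0,
   -0.001, 0.12, -0.001, -7.6, 0, 9.8, 0,
   -0.001, 0.12, -0.001, -8.7, 0, 8.8, 0,
   -0.001, 0.12, -0.001, -9.7, 0, 7.7, 0,
   -0.001, 0.12, -0.001, -10.5, 0, 6.5, 0,
side C 0.7 [292. 184.] 783 [655.  -2. 183.]
side C 0.54 [210. 273.] 214 [709. 290.  58.]
```

View pics/chip.png

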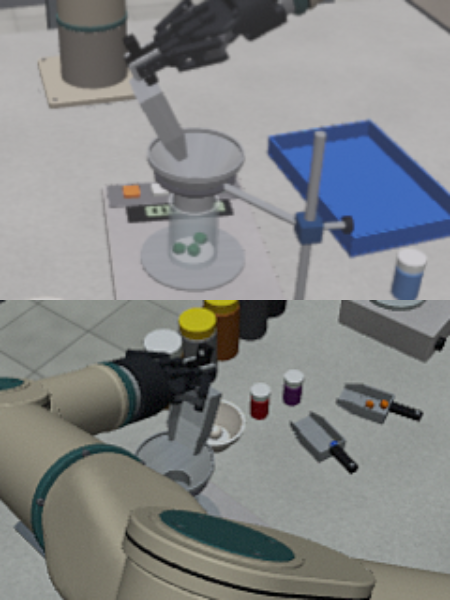

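All three green chips lie in the jar (scene view, (190,243)) and the scoop looks empty. Next I'll take scoop A to the tray.

drive_tool(plan=[0, 0.12, 0, -6, 0, 10, 0, 0, 0.12, 0, -7.5, 0, 9, 0, 0, 0.12, 0, -9, 0, 8, 0, 0, 0.12, 0, -10, 0, 6, 0, 0, 0.12, 0, -10, 0, 5, 0, 0, 0.13, 0, -5, 0, 0, 0, 0, 0.13, 0, 0, 0, 0, 0, 0, 0.13, 0, 0, 0, 0, 0])

```text
clock: 20.1
eef_pos: [638.8, -119.2, 337.4]
ee_rot: [[0.005, 1.0, 0.002], [0.991, -0.005, -0.13], [-0.13, 0.003, -0.991]]
wrist_force: [-0.1, -0.7, -2.9]
opening: 17.1
grasp_force: 59.2
```

```bash
python3 plan.py 639 -130 320 90 0 0 573 293 280 94 0 0
```

```text
t 20.1 pos [ 638.8 -119.2  337.4] head 89.7 tilt -7.5 open 17.1 F [-0.1 -0.7 -2.9] grip 59.2 j [-13.  33.  31.  81. -10.  69.  16.]
wp [639.0, -130.0, 320.0, 90.0, 0.0, 0.0] rows 1
   0.002, 0.131, -0.005, -8.4, 0.2, 18.7, 0,
wp [573.0, 293.0, 280.0, 94.0, 0.0, 0.0] rows 11
   0, 0, -0.006, 38.5, -6, 3.6, 0,
   0, 0, -0.006, 38.5, -5.8, 3.6, 0,
   0, 0, -0.006, 38.5, -5.5, 3.6, 0,
   0, 0, -0.006, 38.6, -5.3, 3.6, 0,
   0, 0, -0.006, 38.6, -5, 3.6, 0,
   0, 0, -0.006, 38.6, -4.8, 3.6, 0,
   0, 0, -0.006, 38.7, -4.5, 3.6, 0,
   0, 0, -0.006, 38.7, -4.3, 3.6, 0,
   0, 0, -0.006, 38.7, -4, 3.6, 0,
   0, 0, -0.006, 38.7, -3.8, 3.6, 0,
   0, 0, -0.006, 38.8, -3.5, 3.6, 0,
```

drive_tool(plan=[0, 0.131, -0.005, 0, 0, 8, 0, 0, 0, -0.006, 38.5, -6, 4, 0, 0, 0, -0.006, 38.5, -6, 4, 0, 0, 0, -0.006, 38.5, -5.5, 4, 0, 0, 0, -0.006, 38.5, -5, 4, 0, 0, 0, -0.006, 38.5, -5, 4, 0, 0, 0, -0.006, 38.5, -5, 4, 0, 0, 0, -0.006, 38.5, -5, 4, 0])

```text
clock: 20.9
eef_pos: [596.1, 149.6, 298.9]
ee_rot: [[-0.042, 0.999, 0.0], [0.999, 0.042, -0.005], [-0.005, -0.0, -1.0]]
wrist_force: [0.2, 0.3, -1.3]
opening: 17.1
grasp_force: 59.1
```

drive_tool(plan=[0, 0, -0.006, 38.5, -4.5, 4, 0, 0, 0, -0.006, 38.5, -4, 4, 0, 0, 0, -0.006, 38.5, -4, 4, 0, 0, 0, -0.006, 20, -4, 10, 0, 0, 0, 0, 0, 0, 0, 0])

```text
clock: 21.4
eef_pos: [570.8, 286.8, 274.0]
ee_rot: [[-0.072, 0.997, -0.004], [0.997, 0.072, -0.005], [-0.004, -0.004, -1.0]]
wrist_force: [-0.6, -0.6, -1.7]
opening: 17.1
grasp_force: 59.1
```

```bash
STEP=38 python3 plan.py 573 293 90 94 0 0  573 293 14 94 0 0
```

```text
t 21.4 pos [570.8 286.8 274. ] head 94.1 tilt -0.2 open 17.1 F [-0.6 -0.6 -1.7] grip 59.1 j [-44.  35.  25.  86. -15.  63. -12.]
wp [573.0, 293.0, 90.0, 94.0, 0.0, 0.0] rows 5
   -0.001, 0.001, 0, 1.4, 0.7, 36.8, 0,
   -0.001, 0.001, 0, 1.3, 0.6, 36.8, 0,
   -0.001, 0.001, 0, 1.3, 0.6, 36.8, 0,
   -0.001, 0.001, 0, 1.3, 0.6, 36.8, 0,
   -0.001, 0.001, 0, 1.2, 0.6, 36.8, 0,
wp [573.0, 293.0, 14.0, 94.0, 0.0, 0.0] rows 2
   0, 0, 0, 0, 0, 38, 0,
   0, 0, 0, 0, 0, 38, 0,
```

drive_tool(plan=[0, 0, 0, 1.2, 0.6, 36.8, 0, 0, 0, 0, 1.2, 0.6, 36.8, 0, 0, 0, 0, 1.2, 0.6, 36.8, 0, 0, 0, 0, 1.2, 0.6, 36.8, 0, 0, 0, 0, 1.2, 0.6, 36.8, 0, 0, 0, 0, 0, 0, 30, 0, 0, 0, 0, 0, 0, 20, 0, 0, 0, 0, 0, 0, 15, 0])

```text
clock: 22.2
eef_pos: [576.3, 285.4, 25.8]
ee_rot: [[-0.064, 0.998, -0.001], [0.998, 0.064, -0.007], [-0.007, -0.001, -1.0]]
wrist_force: [-1.7, -0.7, 15.4]
opening: 16.8
grasp_force: 61.9
```

drive_tool(plan=[0, 0, 0, 0, 0, 7, 0, 0, 0, 0, 0, 0, 4, 0, 0, 0, 0, 0, 0, 0, 0, 0, 0, 0, 0, 0, 0, 0])

```text
clock: 22.6
eef_pos: [577.0, 288.9, 17.3]
ee_rot: [[-0.066, 0.998, 0.002], [0.998, 0.066, -0.003], [-0.003, 0.002, -1.0]]
wrist_force: [0.4, 0.2, -2.3]
opening: 16.9
grasp_force: 59.5
```

Run:
```python
from h import *
from plan import show
show(get_state())
q=camera("side"); p=camera("scene"); cv2.imwrite("pics/t1.png",np.vstack([cv2.resize(p["frame"][110:230,380:520,::-1],(350,300)),cv2.resize(q["frame"][260:400,170:350,::-1],(386,300))[:,:350]]))
for x in (p,q):
    W=world(x); z=W[...,2]
    for o in outline_of(x,"scoopA_grip")[:1]:
        w=W[o["pixels"]]; w=w[~np.isnan(w[:,0])]; print(o["conf"],o["xy"],w.min(0).round(),w.max(0).round(),cv2.minAreaRect(w[:,:2].astype(np.float32)))
```

```text
t 22.6 pos [577.  288.9  17.3] head 93.8 tilt -0.2 open 16.9 F [ 0.4  0.2 -2.3] grip 59.5 j [-39.  53.  17.  96. -23.  35.  -5.]
0.87 [463.5, 215.5] [505. 158.   2.] [778. 427. 189.] ((624.4461059570312, 277.0850830078125), (107.49655151367188, 373.1980895996094), 36.1409912109375)
0.75 [231.1, 324.2] [540. 297.   1.] [614. 411.  44.] ((576.8898315429688, 353.73370361328125), (114.05731964111328, 73.32154846191406), 89.76612091064453)
```

View pics/t1.png

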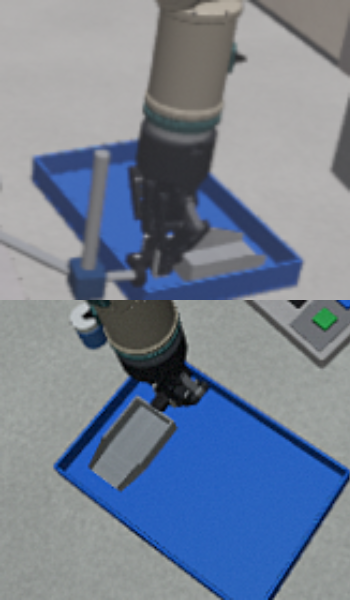

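The scoop is inside the tray, empty, and about 5 mm above the floor. I'll lower it and release it.

drive_tool(plan=[0, 0, 0, 4, 0, 2, 0, 0, 0, 0, 0, 0, 3, 0, 0, 0, 0, 0, 0, 0, 0, 0, 0, 0, 0, 0, 0, 0.4, 0, 0, 0, 0, 0, 0, 0.4, 0, 0, 0, 0, 0, -5, 0.4, 0, 0, 0, 0, 0, -25, 0.4, 0, 0, 0, 0, 0, -40, 0.4])

```text
clock: 23.6
eef_pos: [573.9, 292.1, 79.7]
ee_rot: [[-0.066, 0.998, -0.005], [0.998, 0.066, -0.007], [-0.006, -0.005, -1.0]]
wrist_force: [-0.2, 0.7, 0.6]
opening: 34.0
grasp_force: 0.0
```

```bash
python3 plan.py 573 293 120 94 0 0.6 590 60 330 60 0 0.6 480 -311 200 -7 0 0.6
python3 - <<'E'
from h import *
q=camera("side"); W=world(q)
o=outline_of(q,"scoopA_grip")[0]; w=W[o["pixels"]]; w=w[~np.isnan(w[:,0])]; print(o["conf"],w.min(0).round(),w.max(0).round(),len(w))
d=cv2.dilate(o["pixels"].astype(np.uint8),np.ones((5,5)))>0; k=d&colmask(q["frame"],"dark"); print("handle",W[k][np.isfinite(W[k][:,0])].mean(0).round(1),np.percentile(W[k][:,2],[5,50,95]).round(1))
E
```

```text
t 23.6 pos [573.9 292.1  79.7] head 93.8 tilt -0.4 open 34.0 F [-0.2  0.7  0.6] grip 0.0 j [-41.  48.  20.  95. -22.  42.  -7.]
wp [573.0, 293.0, 120.0, 94.0, 0.0, 0.6] rows 1
   -0.005, 0.006, -0.004, 0.7, -1.1, -40.3, 0.6,
wp [590.0, 60.0, 330.0, 60.0, 0.0, 0.6] rows 8
   0, 0, 0.074, -29.2, 0.1, -26.3, 0.6,
   0, 0, 0.074, -29.1, 2.3, -26.3, 0.6,
   0, 0, 0.074, -28.9, 4.4, -26.2, 0.6,
   0, 0, 0.074, -28.5, 6.5, -26.2, 0.6,
   0, 0, 0.074, -27.9, 8.6, -26.3, 0.6,
   0, 0, 0.074, -27.2, 10.7, -26.2, 0.6,
   0, 0, 0.074, -26.3, 12.7, -26.3, 0.6,
   0, 0, 0.074, -25.3, 14.6, -26.3, 0.6,
wp [480.0, -311.0, 200.0, -7.0, 0.0, 0.6] rows 10
   0, 0, 0.117, -37.6, 9, 13, 0.6,
   0, 0, 0.117, -36.3, 13.4, 13, 0.6,
   0, 0, 0.117, -34.5, 17.5, 13, 0.6,
   0, 0, 0.117, -32.2, 21.4, 13, 0.6,
   0, 0, 0.117, -29.5, 25, 13, 0.6,
   0, 0, 0.117, -26.4, 28.3, 13, 0.6,
   0, 0, 0.117, -22.9, 31.2, 13, 0.6,
   0, 0, 0.117, -19.1, 33.6, 13, 0.6,
   0, 0, 0.117, -15.1, 35.6, 13, 0.6,
   0, 0, 0.117, -10.8, 37.2, 13, 0.6,
0.75 [539. 291.   2.] [601. 417.  39.] 1009
handle [574.7 333.2  30.2] [nan nan nan]
```

```bash
STEP=48 python3 plan.py 565 285 150 94 0 0.6 490 50 230 50 0 0.6 480 -305 150 -7 0 0.6
```

```text
t 23.7 pos [579.7 294.1  86.5] head 93.8 tilt -0.0 open 33.9 F [ 1.4 -0.6  0.7] grip 0.0 j [-41.  47.  20.  94. -22.  42.  -7.]
wp [565.0, 285.0, 150.0, 94.0, 0.0, 0.6] rows 2
   0.004, 0, -0.002, -4.1, -7.4, -31.8, 0.6,
   0.004, 0, -0.002, -4.1, -7.5, -31.8, 0.6,
wp [490.0, 50.0, 230.0, 50.0, 0.0, 0.6] rows 6
   0, 0, 0.128, -38.2, -15.2, -13.3, 0.6,
   0, 0, 0.128, -39.8, -10.2, -13.3, 0.6,
   0, 0, 0.128, -40.8, -5, -13.3, 0.6,
   0, 0, 0.128, -41.1, 0.2, -13.3, 0.6,
   0, 0, 0.128, -40.7, 5.5, -13.3, 0.6,
   0, 0, 0.128, -39.7, 10.6, -13.3, 0.6,
wp [480.0, -305.0, 150.0, -7.0, 0.0, 0.6] rows 8
   0, 0, 0.124, -34.8, 27.6, 10, 0.6,
   0, 0, 0.124, -31.1, 31.7, 10, 0.6,
   0, 0, 0.124, -26.9, 35.3, 10, 0.6,
   0, 0, 0.124, -22.4, 38.4, 10, 0.6,
   0, 0, 0.124, -17.4, 40.8, 10, 0.6,
   0, 0, 0.124, -12.2, 42.7, 10, 0.6,
   0, 0, 0.124, -6.8, 43.9, 10, 0.6,
   0, 0, 0.124, -1.3, 44.4, 10, 0.6,
```

drive_tool(plan=[0, 0, 0, -4, -7.5, -32, 0.6, 0, 0, 0, -4, -7.5, -32, 0.6, 0, 0, 0.128, -38, -15, -13, 0.6, 0, 0, 0.128, -40, -10, -13, 0.6, 0, 0, 0.128, -41, -5, -13, 0.6, 0, 0, 0.128, -41, 0, -13, 0.6, 0, 0, 0.128, -41, 5.5, -13, 0.6, 0, 0, 0.128, -40, 10.5, -13, 0.6])

```text
clock: 24.5
eef_pos: [484.7, 48.0, 224.8]
ee_rot: [[0.65, 0.76, 0.001], [0.76, -0.65, -0.004], [-0.002, 0.003, -1.0]]
wrist_force: [0.8, -1.7, 0.6]
opening: 51.2
grasp_force: 0.0
```

drive_tool(plan=[0, 0, 0.124, -35, 27.5, 10, 0.6, 0, 0, 0.124, -31, 32, 10, 0.6, 0, 0, 0.124, -27, 35, 10, 0.6, 0, 0, 0.124, -22, 38, 10, 0.6, 0, 0, 0.124, -17, 41, 10, 0.6, 0, 0, 0.124, -12, 43, 10, 0.6, 0, 0, 0.124, -7, 44, 10, 0.6, 0, 0, 0.124, -1, 44, 10, 0.6])

```text
clock: 25.3
eef_pos: [475.2, -307.2, 145.1]
ee_rot: [[0.992, -0.128, 0.0], [-0.128, -0.992, -0.004], [0.001, 0.004, -1.0]]
wrist_force: [0.6, 0.0, 0.4]
opening: 51.3
grasp_force: 0.0
```

```bash
sed -i 's/save(p,sys.argv\[2\]);//' look.py; python3 - <<'E'
E
python3 look.py B w3; STEP=30 python3 plan.py 480 -311 85 -7 0 0.6
```

```text
t 25.4 pos [ 473.1 -316.6  144.8] head -8.1 tilt 0.1 open 51.1 F [ 1.1 -7.9  0.5] grip 0.0 j [  3.  43.  45. 106. -41.  47. -29.]
scoopB_grip 0.81 1769 handle [ 522.4 -277.9   30.6] ax_pan 161.5 pca 165.0 ext -100.0 42.0 mid [ 550.2 -287.2]
dark [ 255  120   34   77 1558] [ 513.4 -275.9   31.3] [ 511.6 -275. ] [17.6 60.7] 70.0
dark [ 461  133   33   74 1505] [ 482.3 -440.7   31.1] [ 480.4 -441.9] [60.3 17.9] 10.0
t 25.4 pos [ 473.1 -312.9  145.1] head -7.7 tilt 0.0 open 51.2 F [-0.9 -0.4  0.2] grip 0.0 j [  3.  43.  45. 106. -40.  47. -29.]
wp [480.0, -311.0, 85.0, -7.0, 0.0, 0.6] rows 3
   0.003, 0, -0.004, 2.2, -1.2, 20, 0.6,
   0.003, 0, -0.004, 2.2, -1.1, 20, 0.6,
   0.003, 0, -0.004, 2.2, -1, 20, 0.6,
```

Scoop B has been knocked aside, to about (512,-275) with heading -20. I'll measure it again now that the arm has settled.

drive_tool(plan=[0, 0, 0.11, 10, -20, 10, 0.6, 0, 0, 0.11, 10, -15, 15, 0.6, 0, 0, 0, 10, -5, 15, 0.6, 0, 0, 0, 0, 0, 0, 0.6, 0, 0, 0, 0, 0, 0, 0.6])

```text
clock: 25.9
eef_pos: [511.7, -274.0, 105.4]
ee_rot: [[0.942, -0.335, -0.001], [-0.335, -0.942, -0.005], [0.001, 0.005, -1.0]]
wrist_force: [-0.1, -0.8, -0.8]
opening: 51.2
grasp_force: 0.0
```

```bash
python3 look.py B w3;  python3 - <<'E'
from h import *
p=camera("wrist"); W=world(p)
b=colmask(p["frame"],"blue")&(W[...,2]>3)&(W[...,2]<30)&(abs(W[...,1]+290)<60); print("blue",b.sum(),np.nanmean(W[b],0)); b=colmask(p["frame"],"orange"); print("or",b.sum())
E
STEP=25 python3 plan.py 513 -276 90 -20 0 0.6
```

```text
t 25.9 pos [ 511.6 -274.5  106. ] head -19.6 tilt 0.1 open 51.3 F [-0.1 -0.6  0.8] grip 0.0 j [ -1.  48.  46. 106. -47.  47. -41.]
scoopB_grip 0.95 2127 handle [ 521.7 -278.4   30.8] ax_pan 160.9 pca 160.0 ext -100.0 41.0 mid [ 549.7 -288.1]
dark [ 527  134   48   82 1965] [ 482.7 -440.4   31.1] [ 480.1 -442.1] [61.6 18.4] 10.6
dark [ 305  170   26   82 1936] [ 514.1 -275.5   31.3] [ 511.7 -274.8] [17.6 60.2] 69.8
blue 350 [ 546.00750879 -301.90346146   16.05543124]
or 918
t 26.1 pos [ 511.7 -274.6  106.4] head -19.7 tilt 0.2 open 51.2 F [-0.2  0.4 -0. ] grip 0.0 j [ -1.  48.  46. 106. -47.  47. -41.]
wp [513.0, -276.0, 90.0, -20.0, 0.0, 0.6] rows 1
   0.004, -0.003, 0.005, 1.7, 0.8, 16.4, 0.6,
```

drive_tool(plan=[0, 0, 0, 1, 0, 25, 0.6, 0, 0, 0, 0, 0, 25, 0.6, 0, 0, 0, 0, 0, 25, 0.6, 0, 0, 0, 0, 0, 14, 0.6, 0, 0, 0, 0, 0, 7, 0.6, 0, 0, 0, 0, 0, 0, 0.6, 0, 0, 0, 0, 0, 0, 0, 0, 0, 0, 0, 0, 0, 0])

```text
clock: 26.85
eef_pos: [513.8, -274.7, 10.6]
ee_rot: [[0.942, -0.336, 0.002], [-0.336, -0.942, -0.005], [0.003, 0.004, -1.0]]
wrist_force: [-0.1, -0.3, -0.3]
opening: 22.9
grasp_force: 0.0
```

drive_tool(plan=[0, 0, 0, 0, 0, 0, 0, 0, 0, 0, 0, 0, 0, 0, 0, 0, 0, 0, 0, -5, 0, 0, 0, 0, 0, 0, -10, 0, 0, 0, 0, 0, 0, -20, 0, 0, 0, 0, 0, 0, -25, 0, 0, 0, 0, 0, 0, -25, 0, 0, 0, 0, 0, 0, -25, 0])

```text
clock: 27.65
eef_pos: [512.7, -273.4, 120.8]
ee_rot: [[0.942, -0.337, -0.0], [-0.337, -0.942, -0.004], [0.001, 0.003, -1.0]]
wrist_force: [-0.0, 0.3, -2.1]
opening: 16.8
grasp_force: 60.0
```

```bash
python3 pour.py 124 17 90 0,-55,280
```

```text
t 27.6 pos [ 512.7 -273.4  120.8] head -19.7 tilt 0.1 open 16.8 F [-0.   0.3 -2.1] grip 60.0 j [ -2.  47.  47. 105. -45.  48. -42.]
wp [639.0, -158.5, 278.0, 90.0, -0.0, 0.0] rows 14
   0, 0, -0.137, 5.7, -10.7, -11.3, 0,
   0, 0, -0.137, 7.1, -9.8, -11.3, 0,
   0, 0, -0.137, 8.4, -8.8, -11.3, 0,
   0, 0, -0.137, 9.5, -7.6, -11.3, 0,
   0, 0, -0.137, 10.5, -6.2, -11.2, 0,
   0, 0, -0.137, 11.2, -4.7, -11.2, 0,
   0, 0, -0.137, 11.8, -3.1, -11.2, 0,
   0, 0, -0.137, 12.1, -1.5, -11.2, 0,
   0, 0, -0.137, 12.2, 0.2, -11.2, 0,
   0, 0, -0.137, 12.1, 1.8, -11.2, 0,
   0, 0, -0.137, 11.7, 3.4, -11.2, 0,
   0, 0, -0.137, 11.1, 5, -11.2, 0,
   0, 0, -0.137, 10.3, 6.5, -11.2, 0,
   0, 0, -0.137, 9.4, 7.8, -11.2, 0,
[np.float64(639.0), np.float64(-158.5), np.float64(278.0), 90.0, -0.0, 0]
```

drive_tool(plan=[0, 0, -0.08, 5, -8, -12, 0, 0, 0, -0.12, 6, -10, -12, 0, 0, 0, -0.12, 7, -9, -12, 0, 0, 0, -0.12, 8, -8.5, -12, 0, 0, 0, -0.12, 9, -7.5, -12, 0, 0, 0, -0.12, 10, -6, -12, 0, 0, 0, -0.12, 10, -5, -12, 0, 0, 0, -0.12, 10, -4, -12, 0])

```text
clock: 28.45
eef_pos: [576.7, -210.4, 216.1]
ee_rot: [[0.836, 0.549, -0.0], [0.549, -0.836, -0.004], [-0.003, 0.003, -1.0]]
wrist_force: [1.1, 0.1, -1.1]
opening: 16.7
grasp_force: 60.0
```

drive_tool(plan=[0, 0, -0.12, 10, -2, -11, 0, 0, 0, -0.12, 10, -1, -11, 0, 0, 0, -0.12, 10, 0, -11, 0, 0, 0, -0.12, 10, 1.5, -11, 0, 0, 0, -0.12, 10, 3, -11, 0, 0, 0, -0.12, 10, 4, -7, 0, 0, 0, -0.12, 10, 5, -4, 0, 0, 0, -0.12, 9, 6, 0, 0])

```text
clock: 29.25
eef_pos: [635.1, -150.7, 282.1]
ee_rot: [[0.03, 1.0, 0.001], [1.0, -0.03, -0.005], [-0.005, 0.001, -1.0]]
wrist_force: [0.2, -0.3, -2.4]
opening: 16.7
grasp_force: 60.0
```

```bash
python3 pour.py 124 20 90 0,-50,275 30,-25,224 50,-25,216 65,-25,212
```

```text
t 29.2 pos [ 635.1 -150.7  282.1] head 88.3 tilt -0.3 open 16.7 F [ 0.2 -0.3 -2.4] grip 60.0 j [ -4.  36.  25.  83. -16.  65.  22.]
wp [639.0, -153.5, 276.0, 90.0, -0.0, 0.0] rows 1
   0.001, 0.005, -0.03, -2.6, 3.9, 6.1, 0,
wp [639.0, -111.4, 286.9, 90.0, -30.0, 0.0] rows 4
   0, -0.131, 0, 10.5, 0, -2.7, 0,
   0, -0.131, 0, 10.1, 0, -4.1, 0,
   0, -0.131, 0, 9.5, 0, -5.4, 0,
   0, -0.131, 0, 8.7, 0, -6.5, 0,
wp [639.0, -83.4, 311.6, 90.0, -50.0, 0.0] rows 3
   0, -0.116, 0, 4, 0, -11.8, 0,
   0, -0.116, 0, 2.6, 0, -12.2, 0,
   0, -0.116, 0, 1.1, 0, -12.4, 0,
wp [639.0, -56.0, 324.8, 90.0, -65.0, 0.0] rows 2
   0, -0.131, 0, 3.8, 0, -14.7, 0,
   0, -0.131, 0, 1.8, 0, -15.1, 0,
[np.float64(639.0), np.float64(-153.5), np.float64(276.0), 90.0, -0.0, 0, np.float64(639.0), np.float64(-111.4), np.float64(286.9), 90.0, -30.0, 0, np.float64(639.0), np.float64(-83.4), np.float64(311.6), 90.0, -50.0, 0, np.float64(639.0), np.float64(-56.0), np.float64(324.8), 90.0, -65.0, 0]
```

drive_tool(plan=[0, 0, -0.03, -2.5, 4, 6, 0, 0, -0.131, 0, 10.5, 0, -3, 0, 0, -0.131, 0, 10, 0, -4, 0, 0, -0.131, 0, 9.5, 0, -5.5, 0, 0, -0.131, 0, 8.5, 0, -6.5, 0, 0, 0, 0, 0, 0, 0, 0, 0, 0, 0, 0, 0, 0, 0, 0, 0, 0, 0, 0, 0, 0])

```text
clock: 30.05
eef_pos: [638.5, -113.4, 286.6]
ee_rot: [[0.007, 1.0, -0.003], [0.863, -0.007, -0.505], [-0.505, 0.0, -0.863]]
wrist_force: [-0.1, -0.5, -1.5]
opening: 16.9
grasp_force: 60.1
```

drive_tool(plan=[0, -0.1, 0, 4, 0, -10, 0, 0, -0.1, 0, 3, 0, -11, 0, 0, -0.1, 0, 2, 0, -12, 0, 0, -0.1, 0, 2, 0, -12, 0, 0, -0.1, 0, 2, 0, -12, 0, 0, -0.1, 0, 2, 0, -12, 0, 0, 0, 0, 0, 0, 0, 0, 0, 0, 0, 0, 0, 0, 0])

```text
clock: 30.85
eef_pos: [639.3, -54.1, 324.5]
ee_rot: [[0.003, 1.0, -0.006], [0.43, -0.007, -0.903], [-0.903, 0.001, -0.43]]
wrist_force: [0.1, -0.4, -0.0]
opening: 16.6
grasp_force: 60.2
```

```bash
cat > blob.py <<'E'
from h import *
from plan import show
show(get_state())
p=camera("scene"); hsv=cv2.cvtColor(p["frame"],cv2.COLOR_RGB2HSV)
J=np.zeros((400,640),bool); J[205:250,335:372]=1   # jar seen through the glass
h,s,v=[hsv[...,i].astype(int) for i in range(3)]
for n,a,b in (("green",45,85),("blue",95,130),("amber",5,25)):
    m=J&(h>=a)&(h<=b)&(s>60); k,l,st,c=cv2.connectedComponentsWithStats(m.astype(np.uint8)); print(n,m.sum(),[(st[i,4],c[i].round()) for i in range(1,k) if st[i,4]>4])
cv2.imwrite("pics/jar.png",cv2.resize(p["frame"][170:250,320:400,::-1],(560,560),interpolation=cv2.INTER_CUBIC))
E
python3 blob.py
```

```text
t 30.9 pos [639.3 -54.1 324.5] head 89.5 tilt -64.6 open 16.6 F [ 0.1 -0.4 -0. ] grip 60.2 j [-51.  58.  55.  86.  21.  67. -20.]
green 32 [(np.int32(14), array([356., 226.])), (np.int32(10), array([345., 231.])), (np.int32(8), array([352., 232.]))]
blue 35 [(np.int32(35), array([359., 231.]))]
amber 0 []
```

The blue chip is in the jar at (359,231), along with the three green ones. Next I'll put scoop B in the middle of the tray.

drive_tool(plan=[0, 0.12, 0, -6, 0, 10, 0, 0, 0.12, 0, -7.5, 0, 9, 0, 0, 0.12, 0, -9, 0, 8, 0, 0, 0.12, 0, -10, 0, 6, 0, 0, 0.12, 0, -10, 0, 5, 0, 0, 0.13, 0, -5, 0, 0, 0, 0, 0.13, 0, 0, 0, 0, 0, 0, 0.13, 0, 0, 0, 0, 0])

```text
clock: 31.7
eef_pos: [638.1, -118.2, 340.2]
ee_rot: [[0.01, 1.0, 0.005], [0.991, -0.01, -0.133], [-0.133, 0.007, -0.991]]
wrist_force: [-0.4, -0.3, -2.4]
opening: 17.0
grasp_force: 60.0
```

```bash
STEP=46 python3 plan.py 630 -119 330 90 0 0 540 120 310 92 0 0 485 293 150 94 0 0
```

```text
t 31.7 pos [ 638.1 -118.2  340.2] head 89.4 tilt -7.6 open 17.0 F [-0.4 -0.3 -2.4] grip 60.0 j [-14.  33.  31.  81. -10.  69.  16.]
wp [630.0, -119.0, 330.0, 90.0, 0.0, 0.0] rows 1
   0.006, 0.133, -0.01, 0.5, -8.2, 10.2, 0,
wp [540.0, 120.0, 310.0, 92.0, 0.0, 0.0] rows 6
   0, 0, -0.006, 39.8, -15, 3.3, 0,
   0, 0, -0.006, 39.9, -14.8, 3.3, 0,
   0, 0, -0.006, 40, -14.5, 3.3, 0,
   0, 0, -0.006, 40.1, -14.3, 3.3, 0,
   0, 0, -0.006, 40.2, -14.1, 3.3, 0,
   0, 0, -0.006, 40.3, -13.8, 3.3, 0,
wp [485.0, 293.0, 150.0, 94.0, 0.0, 0.0] rows 6
   0, 0, -0.006, 29.1, -8.2, 26.7, 0,
   0, 0, -0.006, 29.2, -8, 26.7, 0,
   0, 0, -0.006, 29.2, -7.8, 26.7, 0,
   0, 0, -0.006, 29.3, -7.6, 26.7, 0,
   0, 0, -0.006, 29.3, -7.5, 26.7, 0,
   0, 0, -0.006, 29.4, -7.3, 26.7, 0,
```

drive_tool(plan=[0.006, 0.133, -0.01, 0, -8, 10, 0, 0, 0, -0.006, 40, -15, 3.5, 0, 0, 0, -0.006, 40, -15, 3.5, 0, 0, 0, -0.006, 40, -14.5, 3.5, 0, 0, 0, -0.006, 40, -14.5, 3.5, 0, 0, 0, -0.006, 40, -14, 3.5, 0, 0, 0, -0.006, 40, -14, 3.5, 0, 0, 0, -0.006, 29, -8, 26.5, 0])

```text
clock: 32.5
eef_pos: [531.2, 150.9, 282.4]
ee_rot: [[-0.045, 0.999, 0.002], [0.999, 0.045, -0.001], [-0.001, 0.002, -1.0]]
wrist_force: [0.5, 1.2, -1.1]
opening: 16.9
grasp_force: 60.1
```

drive_tool(plan=[0, 0, -0.006, 29, -8, 26.5, 0, 0, 0, -0.006, 29, -8, 26.5, 0, 0, 0, -0.006, 29, -8, 26.5, 0, 0, 0, -0.006, 29, -7.5, 26.5, 0, 0, 0, -0.006, 29, -7.5, 26.5, 0, 0, 0, 0, 0, 0, 0, 0, 0, 0, 0, 0, 0, 0, 0])

```text
clock: 33.2
eef_pos: [482.6, 290.8, 146.5]
ee_rot: [[-0.075, 0.997, -0.004], [0.997, 0.075, -0.005], [-0.005, -0.005, -1.0]]
wrist_force: [-0.2, -0.3, -2.2]
opening: 16.6
grasp_force: 59.9
```

```bash
STEP=30 python3 plan.py 485 293 60 94 0 0 485 293 15 94 0 0
```

```text
t 33.2 pos [482.6 290.8 146.5] head 94.3 tilt -0.3 open 16.6 F [-0.2 -0.3 -2.2] grip 59.9 j [-48.  37.  21. 106. -19.  41. -11.]
wp [485.0, 293.0, 60.0, 94.0, 0.0, 0.0] rows 3
   -0.002, 0.002, 0.002, 0.8, 1, 28.8, 0,
   -0.002, 0.002, 0.002, 0.8, 0.9, 28.8, 0,
   -0.002, 0.002, 0.002, 0.7, 0.9, 28.8, 0,
wp [485.0, 293.0, 15.0, 94.0, 0.0, 0.0] rows 2
   0, 0, 0, 0, 0, 22.5, 0,
   0, 0, 0, 0, 0, 22.5, 0,
```

drive_tool(plan=[0, 0, 0, 2, 1, 28, 0, 0, 0, 0, 2, 1, 28, 0, 0, 0, 0, 2, 1, 28, 0, 0, 0, 0, 0, 0, 12, 0, 0, 0, 0, 0, 0, 8, 0, 0, 0, 0, 0, 0, 8, 0, 0, 0, 0, 0, 0, 8, 0, 0, 0, 0, 0, 0, 6, 0])

```text
clock: 34.0
eef_pos: [483.7, 298.8, 19.3]
ee_rot: [[-0.077, 0.997, -0.005], [0.997, 0.077, -0.004], [-0.004, -0.006, -1.0]]
wrist_force: [-0.3, 0.6, -1.3]
opening: 16.8
grasp_force: 60.0
```

drive_tool(plan=[0, 0, 0, 0, 0, 5, 0, 0, 0, 0, 0, 0, 0, 0, 0, 0, 0, 0, 0, 0, 0])

```text
clock: 34.3
eef_pos: [483.4, 298.5, 14.5]
ee_rot: [[-0.077, 0.997, -0.006], [0.997, 0.077, -0.005], [-0.004, -0.006, -1.0]]
wrist_force: [-1.0, -0.9, 2.7]
opening: 16.6
grasp_force: 60.7
```

drive_tool(plan=[0, 0, 0, 0, 0, 0, 0.4, 0, 0, 0, 0, 0, 0, 0.4, 0, 0, 0, 0, 0, -10, 0.4, 0, 0, 0, 0, 0, -30, 0.4, 0, 0, 0, 0, 0, -40, 0.4, 0, 0, 0, 0, 0, -40, 0.4])

```text
clock: 34.9
eef_pos: [483.6, 299.1, 135.7]
ee_rot: [[-0.077, 0.997, -0.007], [0.997, 0.077, -0.005], [-0.005, -0.007, -1.0]]
wrist_force: [-0.2, 0.2, -0.5]
opening: 34.4
grasp_force: 0.0
```

```bash
STEP=46 python3 plan.py 470 30 240 50 0 0.6 475 -200 230 10 0 0.6 480 -430 130 10 0 0.6
python3 - <<'E'
from h import *
p=camera("scene"); W=world(p); scoop(p,W,"scoopC_grip")
E
```

```text
t 34.9 pos [483.6 299.1 135.7] head 94.4 tilt -0.3 open 34.4 F [-0.2  0.2 -0.5] grip 0.0 j [-48.  38.  21. 105. -20.  40. -11.]
wp [470.0, 30.0, 240.0, 50.0, 0.0, 0.6] rows 7
   -0.001, 0.001, 0.111, -38.2, -5, -14.7, 0.6,
   -0.001, 0.001, 0.111, -38.5, -0.7, -14.7, 0.6,
   -0.001, 0.001, 0.111, -38.4, 3.5, -14.8, 0.6,
   -0.001, 0.001, 0.111, -37.7, 7.8, -14.8, 0.6,
   -0.001, 0.001, 0.111, -36.6, 11.9, -14.8, 0.6,
   -0.001, 0.001, 0.111, -35.1, 15.9, -14.9, 0.6,
   -0.001, 0.001, 0.111, -33.1, 19.7, -14.9, 0.6,
wp [475.0, -200.0, 230.0, 10.0, 0.0, 0.6] rows 6
   0, 0, 0.116, -28.8, 25.3, 1.7, 0.6,
   0, 0, 0.116, -25.7, 28.5, 1.7, 0.6,
   0, 0, 0.116, -22.2, 31.2, 1.7, 0.6,
   0, 0, 0.116, -18.4, 33.6, 1.7, 0.6,
   0, 0, 0.116, -14.4, 35.5, 1.7, 0.6,
   0, 0, 0.116, -10.2, 37, 1.7, 0.6,
wp [480.0, -430.0, 130.0, 10.0, 0.0, 0.6] rows 6
   0, 0, 0, -5.8, 37.9, 16.7, 0.6,
   0, 0, 0, -5.8, 37.9, 16.7, 0.6,
   0, 0, 0, -5.8, 37.9, 16.7, 0.6,
   0, 0, 0, -5.8, 37.9, 16.7, 0.6,
   0, 0, 0, -5.8, 37.9, 16.7, 0.6,
   0, 0, 0, -5.8, 37.9, 16.7, 0.6,
scoopC_grip 0.55 64 handle [ 484.7 -441.3   30.4] ax_pan -170.7 pca -169.2 ext -25.0 29.0 mid [ 482.8 -441.6]
```

drive_tool(plan=[0, 0, 0.111, -38, -5, -15, 0.6, 0, 0, 0.111, -38.5, -0.7, -15, 0.6, 0, 0, 0.111, -38.5, 3.5, -15, 0.6, 0, 0, 0.111, -38, 8, -15, 0.6, 0, 0, 0.111, -36.5, 12, -15, 0.6, 0, 0, 0.111, -35, 16, -15, 0.6, 0, 0, 0.111, -33, 20, -15, 0.6, 0, 0, 0.116, -29, 25, 2, 0.6])

```text
clock: 35.8
eef_pos: [472.3, -9.5, 240.5]
ee_rot: [[0.731, 0.682, -0.003], [0.682, -0.731, -0.004], [-0.004, 0.001, -1.0]]
wrist_force: [1.7, -0.1, -0.8]
opening: 51.1
grasp_force: 0.0
```

drive_tool(plan=[0, 0, 0.116, -26, 28.5, 2, 0.6, 0, 0, 0.116, -22, 31, 2, 0.6, 0, 0, 0.116, -18, 33.5, 2, 0.6, 0, 0, 0.116, -14, 35.5, 2, 0.6, 0, 0, 0.116, -10, 37, 2, 0.6, 0, 0, 0, -6, 38, 16.5, 0.6, 0, 0, 0, -6, 38, 16.5, 0.6, 0, 0, 0, -6, 38, 16.5, 0.6])

```text
clock: 36.6
eef_pos: [478.1, -315.8, 179.7]
ee_rot: [[0.985, 0.175, -0.006], [0.175, -0.985, -0.004], [-0.007, 0.003, -1.0]]
wrist_force: [1.0, -0.0, 0.9]
opening: 51.2
grasp_force: 0.0
```

drive_tool(plan=[0, 0, 0, -6, 38, 16.5, 0.6, 0, 0, 0, -6, 38, 16.5, 0.6, 0, 0, 0, -6, 38, 16.5, 0.6, 0, 0, 0, 0, 0, 0, 0.6, 0, 0, 0, 0, 0, 0, 0.6, 0, 0, 0, 0, 0, 0, 0.6])

```text
clock: 37.2
eef_pos: [480.6, -429.0, 131.6]
ee_rot: [[0.984, 0.175, -0.006], [0.175, -0.984, -0.003], [-0.007, 0.002, -1.0]]
wrist_force: [0.4, 0.7, 0.3]
opening: 51.2
grasp_force: 0.0
```

```bash
python3 look.py C w4
python3 - <<'E'
from h import *
p=camera("wrist"); W=world(p); m=colmask(p["frame"],"orange")&(W[...,2]>3)&(W[...,2]<32); k,l,st,c=cv2.connectedComponentsWithStats(m.astype(np.uint8)); print([(st[i,4],np.nanmean(W[l==i],0).round()) for i in range(1,k) if st[i,4]>20])
E
STEP=25 python3 plan.py 482 -442 90 10 0 0.6
```

```text
t 37.2 pos [ 480.9 -428.8  131.9] head 10.1 tilt -0.4 open 51.3 F [-0.3  0.8 -0.6] grip 0.0 j [ 17.  48.  39.  94. -36.  52. -10.]
scoopC_grip 0.93 1714 handle [ 491.  -441.1   30.9] ax_pan -170.2 pca -171.9 ext -101.0 41.0 mid [ 520.5 -436. ]
dark [ 534    0   71  197 1461] [ 592.9 -600.5   31. ] [ 589.5 -600.6] [146.6   5. ] 1.1
dark [ 323  166   23   74 1555] [ 482.7 -442.    31.4] [ 480.3 -442.7] [60.  17.3] 10.4
[(np.int32(170), array([ 547., -430.,   17.])), (np.int32(163), array([ 525., -448.,   17.]))]
t 37.4 pos [ 481.1 -429.   132.2] head 10.2 tilt -0.3 open 51.5 F [ 1.1 -0.5  0.5] grip 0.0 j [ 17.  48.  39.  94. -36.  52. -10.]
wp [482.0, -442.0, 90.0, 10.0, 0.0, 0.6] rows 2
   0.002, 0.003, 0.001, -0.6, 6.4, 21.1, 0.6,
   0.002, 0.003, 0.001, -0.6, 6.5, 21.1, 0.6,
```

drive_tool(plan=[0, 0.005, 0, -0.7, 7, 30, 0.6, 0, 0, 0, -0.7, 6.5, 30, 0.6, 0, 0, 0, 0, 0, 30, 0.6, 0, 0, 0, 0, 0, 18, 0.6, 0, 0, 0, 0, 0, 9, 0.6, 0, 0, 0, 0, 0, 6, 0.6, 0, 0, 0, 0, 0, 0, 0.6, 0, 0, 0, 0, 0, 0, 0.6])

```text
clock: 38.15
eef_pos: [481.3, -445.0, 9.9]
ee_rot: [[0.985, 0.175, -0.0], [0.175, -0.985, -0.005], [-0.001, 0.005, -1.0]]
wrist_force: [0.4, -0.1, 0.7]
opening: 51.1
grasp_force: 0.0
```

drive_tool(plan=[0, 0, 0, 0, 0, 0, 0, 0, 0, 0, 0, 0, 0, 0, 0, 0, 0, 0, 0, 0, 0, 0, 0, 0, 0, 0, 0, 0])

```text
clock: 38.55
eef_pos: [481.1, -444.6, 9.5]
ee_rot: [[0.985, 0.174, -0.0], [0.174, -0.985, -0.004], [-0.001, 0.004, -1.0]]
wrist_force: [-1.1, 0.5, 4.7]
opening: 16.7
grasp_force: 60.8
```

drive_tool(plan=[0, 0, 0, 0, 0, -5, 0, 0, 0, 0, 0, 0, -10, 0, 0, 0, 0, 0, 0, -20, 0, 0, 0, 0, 0, 0, -25, 0, 0, 0, 0, 0, 0, -25, 0, 0, 0, 0, 0, 0, -25, 0, 0, 0, 0, 0, 0, -25, 0, 0, 0, 0, 0, 0, -25, 0])

```text
clock: 39.35
eef_pos: [480.6, -443.6, 170.1]
ee_rot: [[0.985, 0.174, -0.002], [0.174, -0.985, -0.004], [-0.003, 0.004, -1.0]]
wrist_force: [0.2, -0.1, -1.8]
opening: 16.8
grasp_force: 60.1
```

```bash
STEP=25 python3 plan.py 500 -320 200 10 0 0 639 -152 280 90 0 0
```

```text
t 39.4 pos [ 480.6 -443.6  170.1] head 10.0 tilt -0.1 open 16.8 F [ 0.2 -0.1 -1.8] grip 60.1 j [ 18.  46.  41.  91. -34.  56. -11.]
wp [500.0, -320.0, 200.0, 10.0, 0.0, 0.0] rows 6
   0.001, 0, 0, 6.8, -19.7, -5.1, 0,
   0.001, 0, 0, 6.8, -19.7, -5.1, 0,
   0.001, 0, 0, 6.8, -19.7, -5, 0,
   0.001, 0, 0, 6.8, -19.7, -5, 0,
   0.001, 0, 0, 6.8, -19.7, -5, 0,
   0.001, 0, 0, 6.8, -19.7, -5, 0,
wp [639.0, -152.0, 280.0, 90.0, 0.0, 0.0] rows 10
   0, 0, -0.14, 16.6, -14.1, -8, 0,
   0, 0, -0.14, 18.4, -11.7, -8, 0,
   0, 0, -0.14, 19.9, -9, -8, 0,
   0, 0, -0.14, 20.9, -6.2, -8, 0,
   0, 0, -0.14, 21.6, -3.2, -8, 0,
   0, 0, -0.14, 21.8, -0.2, -8, 0,
   0, 0, -0.14, 21.6, 2.9, -8, 0,
   0, 0, -0.14, 21, 5.9, -8, 0,
   0, 0, -0.14, 20, 8.7, -8, 0,
   0, 0, -0.14, 18.6, 11.4, -8, 0,
```

drive_tool(plan=[0, 0, 0, 5, -12, -5, 0, 0, 0, 0, 7, -18, -5, 0, 0, 0, 0, 7, -20, -5, 0, 0, 0, 0, 7, -20, -5, 0, 0, 0, 0, 7, -20, -5, 0, 0, 0, 0, 7, -20, -5, 0, 0, 0, -0.06, 12, -16, -7, 0, 0, 0, -0.12, 16, -14, -8, 0])

```text
clock: 40.15
eef_pos: [521.7, -290.4, 211.9]
ee_rot: [[0.936, 0.351, -0.004], [0.351, -0.936, -0.002], [-0.005, 0.0, -1.0]]
wrist_force: [1.1, 0.3, -2.1]
opening: 16.7
grasp_force: 60.0
```

drive_tool(plan=[0, 0, -0.13, 18, -11.5, -8, 0, 0, 0, -0.13, 19, -9, -8, 0, 0, 0, -0.13, 20, -6, -8, 0, 0, 0, -0.13, 20, -3, -8, 0, 0, 0, -0.13, 20, 0, -8, 0, 0, 0, -0.13, 20, 3, -8, 0, 0, 0, -0.13, 20, 6, -8, 0, 0, 0, -0.13, 18, 8, -8, 0])

```text
clock: 40.95
eef_pos: [626.5, -163.4, 275.5]
ee_rot: [[0.168, 0.986, -0.004], [0.986, -0.168, -0.003], [-0.003, -0.003, -1.0]]
wrist_force: [0.7, -0.3, -2.5]
opening: 17.0
grasp_force: 60.0
```

```bash
python3 pour.py 126 19.5 90 0,-50,277
```

```text
t 41.0 pos [ 626.5 -163.4  275.5] head 80.3 tilt -0.2 open 17.0 F [ 0.7 -0.3 -2.5] grip 60.0 j [ -3.  36.  27.  85. -17.  64.  17.]
wp [639.0, -155.5, 277.5, 90.0, -0.0, 0.0] rows 2
   -0.002, 0.001, -0.084, 4.9, 5.5, -1, 0,
   -0.002, 0.001, -0.084, 4.4, 5.9, -1, 0,
[np.float64(639.0), np.float64(-155.5), np.float64(277.5), 90.0, -0.0, 0]
```

drive_tool(plan=[0, 0, 0, 0, 0, 0, 0, 0, 0, 0, 0, 0, 0, 0])

```text
clock: 41.15
eef_pos: [625.8, -164.9, 275.4]
ee_rot: [[0.175, 0.985, -0.004], [0.985, -0.175, -0.004], [-0.004, -0.003, -1.0]]
wrist_force: [-0.7, 0.5, -3.0]
opening: 16.7
grasp_force: 60.1
```

```bash
python3 pour.py 126 19.5 90 0,-50,277 30,-25,224
```

```text
t 41.1 pos [ 625.8 -164.9  275.4] head 79.9 tilt -0.2 open 16.7 F [-0.7  0.5 -3. ] grip 60.1 j [ -3.  36.  27.  85. -17.  64.  17.]
wp [639.0, -155.5, 277.5, 90.0, -0.0, 0.0] rows 2
   -0.002, 0.002, -0.088, 5.8, 5.7, -1.1, 0,
   -0.002, 0.002, -0.088, 5.3, 6.2, -1.1, 0,
wp [639.0, -113.4, 287.4, 90.0, -30.0, 0.0] rows 4
   0, -0.131, 0, 10.5, 0, -2.5, 0,
   0, -0.131, 0, 10.1, 0, -3.8, 0,
   0, -0.131, 0, 9.5, 0, -5.1, 0,
   0, -0.131, 0, 8.8, 0, -6.3, 0,
[np.float64(639.0), np.float64(-155.5), np.float64(277.5), 90.0, -0.0, 0, np.float64(639.0), np.float64(-113.4), np.float64(287.4), 90.0, -30.0, 0]
```

drive_tool(plan=[0, 0, -0.088, 6, 5.7, -1, 0, 0, 0, -0.088, 5.5, 6, -1, 0, 0, -0.131, 0, 10.5, 0, -2.5, 0, 0, -0.131, 0, 10, 0, -4, 0, 0, -0.131, 0, 9.5, 0, -5, 0, 0, -0.131, 0, 9, 0, -6.5, 0, 0, 0, 0, 0, 0, 0, 0, 0, 0, 0, 0, 0, 0, 0])

```text
clock: 41.95
eef_pos: [638.8, -111.8, 286.7]
ee_rot: [[-0.004, 1.0, -0.003], [0.864, 0.002, -0.504], [-0.504, -0.004, -0.864]]
wrist_force: [0.8, -1.4, -0.7]
opening: 16.8
grasp_force: 60.1
```

drive_tool(plan=[0, -0.1, 0, 4, 0, -10, 0, 0, -0.1, 0, 3, 0, -11, 0, 0, -0.1, 0, 2, 0, -12, 0, 0, -0.1, 0, 2, 0, -12, 0, 0, -0.1, 0, 2, 0, -12, 0, 0, -0.1, 0, 2, 0, -12, 0, 0, 0, 0, 0, 0, 0, 0, 0, 0, 0, 0, 0, 0, 0])

```text
clock: 42.75
eef_pos: [639.3, -56.6, 326.6]
ee_rot: [[-0.0, 1.0, -0.003], [0.429, -0.003, -0.903], [-0.903, -0.001, -0.429]]
wrist_force: [-0.5, -0.8, -1.3]
opening: 16.5
grasp_force: 60.2
```

```bash
python3 blob.py
```

```text
t 42.8 pos [639.3 -56.6 326.6] head 90.0 tilt -64.6 open 16.5 F [-0.5 -0.8 -1.3] grip 60.2 j [-51.  57.  55.  86.  22.  67. -20.]
green 25 [(np.int32(11), array([356., 226.])), (np.int32(11), array([346., 231.]))]
blue 16 [(np.int32(16), array([361., 232.]))]
amber 41 [(np.int32(16), array([345., 227.])), (np.int32(25), array([357., 231.]))]
```

View pics/jar.png

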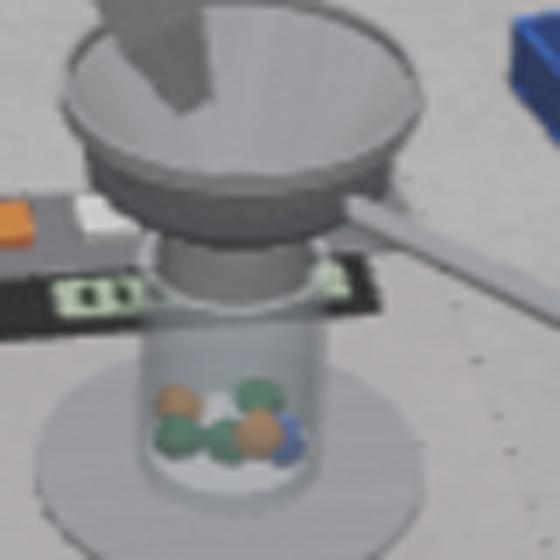

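The jar holds all six chips: three green, two amber and one blue, around (230,420) in the crop. Next, scoop C goes in the tray.

drive_tool(plan=[0, 0.12, 0, -6, 0, 10, 0, 0, 0.12, 0, -7.5, 0, 9, 0, 0, 0.12, 0, -9, 0, 8, 0, 0, 0.12, 0, -10, 0, 6, 0, 0, 0.12, 0, -10, 0, 5, 0, 0, 0.13, 0, -5, 0, 0, 0, 0, 0.13, 0, 0, 0, 0, 0, 0, 0.13, 0, 0, 0, 0, 0])

```text
clock: 43.6
eef_pos: [638.6, -120.6, 342.3]
ee_rot: [[0.006, 1.0, 0.004], [0.991, -0.005, -0.133], [-0.133, 0.005, -0.991]]
wrist_force: [0.3, -0.4, -3.3]
opening: 16.8
grasp_force: 60.1
```

```bash
STEP=46 python3 plan.py 600 -119 330 90 0 0 490 100 310 92 0 0 399 291 150 94 0 0
```

```text
t 43.6 pos [ 638.6 -120.6  342.3] head 89.7 tilt -7.6 open 16.8 F [ 0.3 -0.4 -3.3] grip 60.1 j [-13.  33.  31.  80.  -9.  69.  16.]
wp [600.0, -119.0, 330.0, 90.0, 0.0, 0.0] rows 1
   0.004, 0.133, -0.005, 3, -38.7, 11.8, 0,
wp [490.0, 100.0, 310.0, 92.0, 0.0, 0.0] rows 6
   0, 0, -0.006, 36.5, -18.3, 3.3, 0,
   0, 0, -0.006, 36.6, -18.1, 3.3, 0,
   0, 0, -0.006, 36.7, -17.9, 3.3, 0,
   0, 0, -0.006, 36.8, -17.7, 3.3, 0,
   0, 0, -0.006, 36.9, -17.5, 3.3, 0,
   0, 0, -0.006, 37, -17.3, 3.3, 0,
wp [399.0, 291.0, 150.0, 94.0, 0.0, 0.0] rows 6
   0, 0, -0.006, 32.3, -14, 26.7, 0,
   0, 0, -0.006, 32.4, -13.9, 26.7, 0,
   0, 0, -0.006, 32.5, -13.7, 26.7, 0,
   0, 0, -0.006, 32.6, -13.5, 26.7, 0,
   0, 0, -0.006, 32.7, -13.3, 26.7, 0,
   0, 0, -0.006, 32.7, -13.1, 26.7, 0,
```

drive_tool(plan=[0.004, 0.133, -0.005, 3, -38, 12, 0, 0, 0, -0.006, 36.5, -18, 3.5, 0, 0, 0, -0.006, 36.5, -18, 3.5, 0, 0, 0, -0.006, 36.5, -18, 3.5, 0, 0, 0, -0.006, 37, -18, 3.5, 0, 0, 0, -0.006, 37, -17.5, 3.5, 0, 0, 0, -0.006, 37, -17.5, 3.5, 0, 0, 0, -0.006, 32, -14, 26.5, 0])

```text
clock: 44.4
eef_pos: [476.2, 133.2, 281.8]
ee_rot: [[-0.042, 0.999, 0.003], [0.999, 0.042, -0.001], [-0.001, 0.003, -1.0]]
wrist_force: [1.1, 0.2, -2.0]
opening: 16.7
grasp_force: 60.2
```

drive_tool(plan=[0, 0, -0.006, 32, -14, 26.5, 0, 0, 0, -0.006, 32, -14, 26.5, 0, 0, 0, -0.006, 32, -13.5, 26.5, 0, 0, 0, -0.006, 32, -13.5, 26.5, 0, 0, 0, -0.006, 32, -13, 26.5, 0, 0, 0, 0, 0, 0, 0, 0, 0, 0, 0, 0, 0, 0, 0])

```text
clock: 45.1
eef_pos: [397.8, 287.6, 146.3]
ee_rot: [[-0.075, 0.997, -0.004], [0.997, 0.075, -0.005], [-0.004, -0.004, -1.0]]
wrist_force: [0.4, -0.3, -1.2]
opening: 16.6
grasp_force: 60.1
```

```bash
STEP=30 python3 plan.py 398 293 60 94 0 0 398 293 14 94 0 0
```

```text
t 45.1 pos [397.8 287.6 146.3] head 94.3 tilt -0.3 open 16.6 F [ 0.4 -0.3 -1.2] grip 60.1 j [-53.  32.  20. 117. -18.  34. -16.]
wp [398.0, 293.0, 60.0, 94.0, 0.0, 0.0] rows 3
   -0.001, 0.001, 0.002, 1.9, 0.3, 28.7, 0,
   -0.001, 0.001, 0.002, 1.9, 0.3, 28.7, 0,
   -0.001, 0.001, 0.002, 1.8, 0.2, 28.8, 0,
wp [398.0, 293.0, 14.0, 94.0, 0.0, 0.0] rows 2
   0, 0, 0, 0, 0, 23, 0,
   0, 0, 0, 0, 0, 23, 0,
```

drive_tool(plan=[0, 0, 0, 1, 0, 28, 0, 0, 0, 0, 1, 0, 28, 0, 0, 0, 0, 1, 0, 28, 0, 0, 0, 0, 0, 0, 12, 0, 0, 0, 0, 0, 0, 8, 0, 0, 0, 0, 0, 0, 8, 0, 0, 0, 0, 0, 0, 8, 0, 0, 0, 0, 0, 0, 7, 0])

```text
clock: 45.9
eef_pos: [396.3, 292.1, 18.2]
ee_rot: [[-0.077, 0.997, -0.005], [0.997, 0.077, -0.004], [-0.004, -0.005, -1.0]]
wrist_force: [-0.1, -0.2, -2.8]
opening: 16.6
grasp_force: 60.0
```

drive_tool(plan=[0, 0, 0, 0, 0, 5, 0, 0, 0, 0, 0, 0, 1, 0, 0, 0, 0, 0, 0, 0, 0])

```text
clock: 46.2
eef_pos: [395.5, 292.0, 12.8]
ee_rot: [[-0.078, 0.997, -0.006], [0.997, 0.078, -0.004], [-0.004, -0.006, -1.0]]
wrist_force: [-2.7, -1.2, 7.9]
opening: 17.0
grasp_force: 61.7
```

drive_tool(plan=[0, 0, 0, 0, 0, -0.5, 0.4, 0, 0, 0, 0, 0, 0, 0.4, 0, 0, 0, 0, 0, -10, 0.4, 0, 0, 0, 0, 0, -30, 0.4, 0, 0, 0, 0, 0, -40, 0.4, 0, 0, 0, 0, 0, -40, 0.4])

```text
clock: 46.8
eef_pos: [396.0, 292.1, 134.1]
ee_rot: [[-0.077, 0.997, -0.006], [0.997, 0.077, -0.006], [-0.005, -0.007, -1.0]]
wrist_force: [-0.5, 1.7, -0.5]
opening: 33.9
grasp_force: 0.0
```

```bash
STEP=40 python3 plan.py 440 100 130 40 0 0 467.4 -23.7 90 -6 0 0
```

```text
t 46.8 pos [396.  292.1 134.1] head 94.4 tilt -0.3 open 33.9 F [-0.5  1.7 -0.5] grip 0.0 j [-53.  33.  20. 117. -20.  33. -15.]
wp [440.0, 100.0, 130.0, 40.0, 0.0, 0.0] rows 7
   -0.001, 0.001, 0.136, -27.8, 4.2, 0.7, 0,
   -0.001, 0.001, 0.136, -27, 7.9, 0.7, 0,
   -0.001, 0.001, 0.136, -25.7, 11.5, 0.7, 0,
   -0.001, 0.001, 0.136, -23.9, 14.8, 0.6, 0,
   -0.001, 0.001, 0.136, -21.7, 17.9, 0.6, 0,
   -0.001, 0.001, 0.136, -19.1, 20.7, 0.6, 0,
   -0.001, 0.001, 0.136, -16.1, 23.1, 0.6, 0,
wp [467.4, -23.7, 90.0, -6.0, 0.0, 0.0] rows 6
   0, 0, 0.134, -9.8, 18.7, 6.7, 0,
   0, 0, 0.134, -7.2, 19.9, 6.7, 0,
   0, 0, 0.134, -4.5, 20.6, 6.7, 0,
   0, 0, 0.134, -1.7, 21.1, 6.7, 0,
   0, 0, 0.134, 1.2, 21.1, 6.7, 0,
   0, 0, 0.134, 4, 20.7, 6.7, 0,
```

drive_tool(plan=[0, 0, 0.136, -28, 4, 0, 0, 0, 0, 0.136, -27, 8, 0, 0, 0, 0, 0.136, -25.5, 11.5, 0, 0, 0, 0, 0.136, -24, 15, 0, 0, 0, 0, 0.136, -21.5, 18, 0, 0, 0, 0, 0.136, -19, 20.5, 0, 0, 0, 0, 0.136, -16, 23, 0, 0, 0, 0, 0.134, -10, 18.5, 7, 0])

```text
clock: 47.6
eef_pos: [445.6, 78.5, 127.5]
ee_rot: [[0.85, 0.527, -0.003], [0.527, -0.85, -0.004], [-0.005, 0.002, -1.0]]
wrist_force: [0.7, 0.3, 0.4]
opening: 0.1
grasp_force: 0.0
```

drive_tool(plan=[0, 0, 0.134, -7, 20, 7, 0, 0, 0, 0.134, -4.5, 20.5, 7, 0, 0, 0, 0.134, -2, 21, 7, 0, 0, 0, 0.134, 1, 21, 7, 0, 0, 0, 0.134, 4, 20.5, 7, 0, 0, 0, 0, 0, 0, 0, 0, 0, 0, 0, 0, 0, 0, 0, 0, 0, 0, 0, 0, 0, 0])

```text
clock: 48.4
eef_pos: [466.4, -21.6, 92.0]
ee_rot: [[0.994, -0.105, -0.006], [-0.105, -0.994, -0.004], [-0.005, 0.004, -1.0]]
wrist_force: [0.4, 0.2, -0.0]
opening: 0.0
grasp_force: 0.0
```

```bash
python3 plan.py 467.4 -23.7 70 -6 0 0 467.4 -23.7 44.5 -6 0 0
python3 - <<'E'
from h import *
p=camera("side"); q=camera("wrist"); cv2.imwrite("pics/tr.png",np.vstack([cv2.resize(p["frame"][190:400,170:410,::-1],(600,525))])); W=world(p)
for n in "ABC":
    for o in outline_of(p,f"scoop{n}_grip")[:3]:
        w=W[o["pixels"]]; w=w[np.isfinite(w[:,0])]
        if o["conf"]>.3: print(n,o["conf"],w.min(0).round(),w.max(0).round())
for col,n in (("orange","k"),("green","g")):
    m=colmask(q["frame"],col); Wq=world(q); m&=(Wq[...,2]>46)&(Wq[...,2]<54); print(col,m.sum(),np.nanmean(Wq[m],0).round(1))
E
```

```text
t 48.4 pos [466.4 -21.6  92. ] head -6.0 tilt -0.3 open 0.0 F [ 0.4  0.2 -0. ] grip 0.0 j [-26.  41.  39. 123. -49.  33. -47.]
wp [467.4, -23.7, 70.0, -6.0, 0.0, 0.0] rows 1
   0.004, 0.005, 0, 1.3, 1.9, 22, 0,
wp [467.4, -23.7, 44.5, -6.0, 0.0, 0.0] rows 1
   0, 0, 0, 0, 0, 25.5, 0,
A 0.84 [539. 263.   1.] [604. 418.  39.]
B 0.91 [446. 269.  -0.] [520. 423.  40.]
C 0.55 [358. 262.   1.] [424. 418.  40.]
orange 1320 [468.3 -24.8  50. ]
green 1285 [482.2  99.3  49.8]
```

View pics/tr.png

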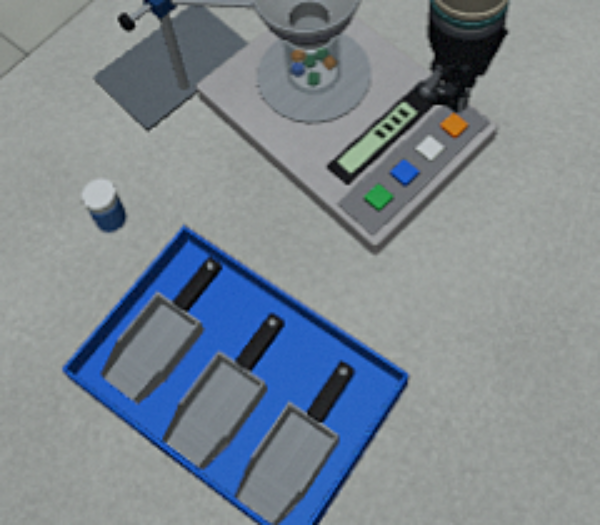

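All three scoops lie flat and empty in the tray, and the jar stands in place with the chips. Now the orange key.

drive_tool(plan=[0.004, 0.005, 0, 1.5, 2.3, 20, 0, 0, 0, 0, 0, 0, 18, 0, 0, 0, 0, 0, 0, 0, 0, 0, 0, 0, 0, 0, 0, 0, 0, 0, 0, 0, 0, 0, 0])

```text
clock: 49.15
eef_pos: [468.1, -25.6, 54.4]
ee_rot: [[0.994, -0.107, 0.001], [-0.107, -0.994, -0.002], [0.001, 0.002, -1.0]]
wrist_force: [0.8, -0.5, 0.0]
opening: 0.1
grasp_force: 0.0
```

```bash
python3 plan.py 467.7 -24 44.5 -6 0 0
```

```text
t 49.1 pos [468.1 -25.6  54.4] head -6.2 tilt 0.1 open 0.1 F [ 0.8 -0.5  0. ] grip 0.0 j [-22.  44.  33. 124. -54.  27. -42.]
wp [467.7, -24.0, 44.5, -6.0, 0.0, 0.0] rows 1
   0.002, -0.001, -0.003, -0.6, -1.5, 9.9, 0,
```

drive_tool(plan=[0, 0, 0, 0, -1, 3, 0, 0, 0, 0, 0, 0, 3.5, 0, 0, 0, 0, 0, 0, 3.4, 0, 0, 0, 0, 0, 0, 0, 0, 0, 0, 0, 0, 0, 0, 0, 0, 0, 0, 0, 0, 0, 0])

```text
clock: 49.75
eef_pos: [468.4, -24.2, 44.5]
ee_rot: [[0.994, -0.108, 0.001], [-0.108, -0.994, -0.001], [0.001, 0.0, -1.0]]
wrist_force: [0.0, 0.9, 10.2]
opening: -0.0
grasp_force: 5.0
```

drive_tool(plan=[0, 0, 0, 0, 0, -15, 0, 0, 0, 0, 0, 0, -25, 0, 0, 0, 0, 0, -31, 0, 0, 0, 0, 0, 0, -31, 0, 0, 0, 0, 0, 0, -31, 0, 0, 0, 0, 0, 0, -31.5, 0, 0, 0, 0, 0, 0, 0, 0, 0, 0, 0, 0, 0, 0, 0, 0])

```text
clock: 50.55
eef_pos: [480.9, 99.8, 83.3]
ee_rot: [[0.994, -0.106, -0.001], [-0.106, -0.994, -0.002], [-0.0, 0.002, -1.0]]
wrist_force: [-0.1, -1.7, -0.8]
opening: -0.3
grasp_force: 0.0
```

```bash
python3 plan.py 481 100 54 -6 0 0
```

```text
t 50.5 pos [480.9  99.8  83.3] head -6.1 tilt -0.0 open -0.3 F [-0.1 -1.7 -0.8] grip 0.0 j [-40.  44.  40. 120. -50.  35. -61.]
wp [481.0, 100.0, 54.0, -6.0, 0.0, 0.0] rows 1
   0.002, 0, -0.001, 0.1, -0.3, 29.3, 0,
```

drive_tool(plan=[0, 0, 0, 0, 0, 15, 0, 0, 0, 0, 0, 0, 14, 0, 0, 0, 0, 0, 0, 0, 0, 0, 0, 0, 0, 0, 0, 0, 0, 0, 0, 0, 0, 0, 0])

```text
clock: 51.05
eef_pos: [481.6, 98.4, 55.2]
ee_rot: [[0.994, -0.109, 0.0], [-0.109, -0.994, -0.002], [0.001, 0.002, -1.0]]
wrist_force: [-0.8, 0.2, -0.4]
opening: -0.2
grasp_force: 0.0
```

drive_tool(plan=[0, 0, 0, 0, 0, 3, 0, 0, 0, 0, 0, 0, 3.5, 0, 0, 0, 0, 0, 0, 3.5, 0, 0, 0, 0, 0, 0, 0, 0, 0, 0, 0, 0, 0, 0, 0, 0, 0, 0, 0, 0, 0, 0])

```text
clock: 51.65
eef_pos: [481.7, 99.2, 44.9]
ee_rot: [[0.994, -0.108, 0.001], [-0.108, -0.994, -0.001], [0.001, 0.001, -1.0]]
wrist_force: [0.6, -0.1, 4.1]
opening: -0.3
grasp_force: 2.3
```

drive_tool(plan=[0, 0, 0, 0, 0, -15, 0, 0, 0, 0, 0, 0, -25, 0, 0, 0, 0, -20, 0, -35, 0, 0, 0, 0, -20, 0, -35, 0, 0, 0, 0, 0, 0, 0, 0, 0, 0, 0, 0, 0, 0, 0, 0, 0, 0, 0, 0, 0, 0])

```text
clock: 52.35
eef_pos: [441.4, 104.0, 154.0]
ee_rot: [[0.994, -0.107, -0.001], [-0.107, -0.994, -0.002], [-0.001, 0.002, -1.0]]
wrist_force: [-0.6, -1.1, -0.4]
opening: -0.0
grasp_force: 0.0
```

```bash
python3 blob.py; python3 -c "
from rig import hand_in; print(hand_in())"
```

```text
t 52.4 pos [441.4 104.  154. ] head -6.2 tilt -0.1 open -0.0 F [-0.6 -1.1 -0.4] grip 0.0 j [-49.  36.  48. 123. -42.  40. -67.]
green 27 [(np.int32(13), array([356., 226.])), (np.int32(13), array([345., 231.]))]
blue 16 [(np.int32(16), array([361., 232.]))]
amber 41 [(np.int32(16), array([345., 227.])), (np.int32(25), array([357., 231.]))]
the job is handed in; nothing more can be done
None
```

The job is handed in: all six chips are in the jar, the keys were pressed in order (green, blue, orange, green; never white), and the three empty scoops lie flat in the tray; the one doubt is the first green press, which I judged at about 4 mm (3.5 mm needed) from force and depth readings because the display showed no change.

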